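# Heft the spring tins, load the full ones on the transfer slide and index it to the grinder

### The job

Get the next batch ready for grinding: take the spanner off the slide carriage and lay it in the sheet pan, then lift each closed tin on the mat to feel whether it is full of springs, standing the full ones (one or two) upright in the carriage tray and the empty ones upright in the pan. Once all the tins are sorted, push the carriage along its rail from the loading station to the very next station, in front of the grinding motor, until it sits in the detent there. Leave everything else on the bench where it is.

Things in the scene. Friction and masses are not known exactly. Their poses are not given: they have to be found in the camera images.
- tin_a: closed round parts tin, aluminium with a yellow screw lid, 60 mm diameter, 70 mm high, origin at the centre of its underside, z up through the lid. All tins look the same; an empty one weighs about 140 g (120 to 160), one full of springs about 540 g (465 to 615). Stands on the mat at the start; four or five tins, the rest absent. Their contents are never seen or read
- tin_b: another tin just like tin_a (60 mm diameter, 70 mm high, origin under its centre); may be absent
- tin_c: another tin just like tin_a (60 mm diameter, 70 mm high, origin under its centre); may be absent
- tin_d: another tin just like tin_a (60 mm diameter, 70 mm high, origin under its centre); may be absent
- tin_e: another tin just like tin_a (60 mm diameter, 70 mm high, origin under its centre); may be absent
- spanner: flat steel spanner, 180 mm long along its x (open jaw, 38 mm wide, at +x; 32 mm ring at -x), shank 17 mm wide and 7 mm thick, 150 g, origin at the middle of its underside. At the start it lies across the top of the carriage tray, sticking out on both sides
- pan: fixed aluminium sheet pan, origin on the bench under its centre; flat floor 3 mm above the bench, 210 mm along its x and 320 mm along its y, rim 21 mm high. Takes the spanner and the empty tins
- mat: fixed black rubber mat, 230 x 360 mm, 3 mm thick, on which the tins stand; origin on the bench under its centre
- rail: fixed transfer slide: aluminium base 70 x 540 mm and 34 mm high with a guide rail along its y and 56 mm high stops at its ends, on the side away from the robot a grinding motor (middle) and a blue polishing bowl (far end), whose nearest parts begin 90 mm from the rail's centre line; origin on the bench under the middle of the rail
- carriage (a joint): carriage travel in m along +y of point carriage_floor: 0 loading station (start), 0.17 next (middle) station at the grinding motor, 0.34 far station by the polishing bowl. At each a sprung ball drops into a detent and centres it from within 5 mm; leaving one takes about 10 N, sliding between them 2 N. Yellow rail marks show the stations, a red pointer on the carriage its place
- carriage_floor (a point): centre of the inner floor of the carriage's blue tray, 63 mm above the bench. The tray is 78 mm along x and 162 mm along y inside (y is the direction of travel), walls 4 mm thick and 25 mm high; it holds two tins side by side along y. It moves with the carriage
- carriage_handle (a point): on the orange upright hand grip of the carriage, 118 mm behind the tray's centre (towards its -y): a bar 20 mm thick along x, 30 mm along y, standing 84 mm tall with its top 147 mm above the bench; this point lies 18 mm below the top. It moves with the carriage
- oil_bottle: white dropper bottle, 38 mm diameter, 95 mm high, on a corner of the mat; leave alone
- wire_spool: copper wire spool, 72 mm diameter, 42 mm high; leave alone
- screwdriver: red-handled screwdriver, 200 mm long; leave alone
- fixture_bar: slotted aluminium bar fixture, 260 x 32 x 34 mm with two bolts; leave alone
- cup: white cup, 76 mm diameter, 60 mm high; leave alone
- hammer: hammer with a wooden handle, 260 mm long; leave alone
Things that resemble listed ones, but are neither listed nor needed, are in the scene too. What is shaped like the tin_e but pink or turquoise is not meant.

How it is judged:
On the way, in this order (a step that is already met when the one before it is completed fails the run):
1. the spanner is off the carriage and all the tins are sorted, with the carriage still at the loading station: every full tin upright in the carriage tray, every empty one upright in the pan (((x of tin_a in the frame of pan between -0.082 and 0.082 m and y of tin_a in the frame of pan between -0.137 and 0.137 m and z of tin_a in the frame of pan between -0.002 and 0.012 m and angle between tin_a's own z axis and vertical below 0.12 rad and contact force between tin_a and pan below 3 N) or (x of tin_a in the frame of carriage_floor between -0.02 and 0.02 m and y of tin_a in the frame of carriage_floor between -0.062 and 0.062 m and z of tin_a in the frame of carriage_floor between -0.004 and 0.01 m and angle between tin_a's own z axis and vertical below 0.12 rad and contact force between tin_a and rail above 3 N)) and ((x of tin_b in the frame of pan between -0.082 and 0.082 m and y of tin_b in the frame of pan between -0.137 and 0.137 m and z of tin_b in the frame of pan between -0.002 and 0.012 m and angle between tin_b's own z axis and vertical below 0.12 rad and contact force between tin_b and pan below 3 N) or (x of tin_b in the frame of carriage_floor between -0.02 and 0.02 m and y of tin_b in the frame of carriage_floor between -0.062 and 0.062 m and z of tin_b in the frame of carriage_floor between -0.004 and 0.01 m and angle between tin_b's own z axis and vertical below 0.12 rad and contact force between tin_b and rail above 3 N)) and ((x of tin_c in the frame of pan between -0.082 and 0.082 m and y of tin_c in the frame of pan between -0.137 and 0.137 m and z of tin_c in the frame of pan between -0.002 and 0.012 m and angle between tin_c's own z axis and vertical below 0.12 rad and contact force between tin_c and pan below 3 N) or (x of tin_c in the frame of carriage_floor between -0.02 and 0.02 m and y of tin_c in the frame of carriage_floor between -0.062 and 0.062 m and z of tin_c in the frame of carriage_floor between -0.004 and 0.01 m and angle between tin_c's own z axis and vertical below 0.12 rad and contact force between tin_c and rail above 3 N)) and ((x of tin_d in the frame of pan between -0.082 and 0.082 m and y of tin_d in the frame of pan between -0.137 and 0.137 m and z of tin_d in the frame of pan between -0.002 and 0.012 m and angle between tin_d's own z axis and vertical below 0.12 rad and contact force between tin_d and pan below 3 N) or (x of tin_d in the frame of carriage_floor between -0.02 and 0.02 m and y of tin_d in the frame of carriage_floor between -0.062 and 0.062 m and z of tin_d in the frame of carriage_floor between -0.004 and 0.01 m and angle between tin_d's own z axis and vertical below 0.12 rad and contact force between tin_d and rail above 3 N)) and ((x of tin_e in the frame of pan between -0.082 and 0.082 m and y of tin_e in the frame of pan between -0.137 and 0.137 m and z of tin_e in the frame of pan between -0.002 and 0.012 m and angle between tin_e's own z axis and vertical below 0.12 rad and contact force between tin_e and pan below 3 N) or (x of tin_e in the frame of carriage_floor between -0.02 and 0.02 m and y of tin_e in the frame of carriage_floor between -0.062 and 0.062 m and z of tin_e in the frame of carriage_floor between -0.004 and 0.01 m and angle between tin_e's own z axis and vertical below 0.12 rad and contact force between tin_e and rail above 3 N)) and value of joint carriage between -0.004 and 0.004 m and horizontal distance between spanner and carriage_floor above 0.15 m), for 0.3 s.
2. the carriage is in the detent of the next (middle) station (value of joint carriage between 0.166 and 0.174 m), for 0.3 s.
At the end, for the whole second after the job is handed in: Full tins (pressing down with over 3 N) stand upright (0.12 rad) on the carriage tray's floor, empty ones upright on the pan's floor, the spanner lies flat (0.3 rad) in the pan, the carriage is within 4 mm of the middle station (0.17), all at rest (all of step 2 and ((x of tin_a in the frame of pan between -0.082 and 0.082 m and y of tin_a in the frame of pan between -0.137 and 0.137 m and z of tin_a in the frame of pan between -0.002 and 0.012 m and angle between tin_a's own z axis and vertical below 0.12 rad and contact force between tin_a and pan below 3 N) or (x of tin_a in the frame of carriage_floor between -0.02 and 0.02 m and y of tin_a in the frame of carriage_floor between -0.062 and 0.062 m and z of tin_a in the frame of carriage_floor between -0.004 and 0.01 m and angle between tin_a's own z axis and vertical below 0.12 rad and contact force between tin_a and rail above 3 N)) and ((x of tin_b in the frame of pan between -0.082 and 0.082 m and y of tin_b in the frame of pan between -0.137 and 0.137 m and z of tin_b in the frame of pan between -0.002 and 0.012 m and angle between tin_b's own z axis and vertical below 0.12 rad and contact force between tin_b and pan below 3 N) or (x of tin_b in the frame of carriage_floor between -0.02 and 0.02 m and y of tin_b in the frame of carriage_floor between -0.062 and 0.062 m and z of tin_b in the frame of carriage_floor between -0.004 and 0.01 m and angle between tin_b's own z axis and vertical below 0.12 rad and contact force between tin_b and rail above 3 N)) and ((x of tin_c in the frame of pan between -0.082 and 0.082 m and y of tin_c in the frame of pan between -0.137 and 0.137 m and z of tin_c in the frame of pan between -0.002 and 0.012 m and angle between tin_c's own z axis and vertical below 0.12 rad and contact force between tin_c and pan below 3 N) or (x of tin_c in the frame of carriage_floor between -0.02 and 0.02 m and y of tin_c in the frame of carriage_floor between -0.062 and 0.062 m and z of tin_c in the frame of carriage_floor between -0.004 and 0.01 m and angle between tin_c's own z axis and vertical below 0.12 rad and contact force between tin_c and rail above 3 N)) and ((x of tin_d in the frame of pan between -0.082 and 0.082 m and y of tin_d in the frame of pan between -0.137 and 0.137 m and z of tin_d in the frame of pan between -0.002 and 0.012 m and angle between tin_d's own z axis and vertical below 0.12 rad and contact force between tin_d and pan below 3 N) or (x of tin_d in the frame of carriage_floor between -0.02 and 0.02 m and y of tin_d in the frame of carriage_floor between -0.062 and 0.062 m and z of tin_d in the frame of carriage_floor between -0.004 and 0.01 m and angle between tin_d's own z axis and vertical below 0.12 rad and contact force between tin_d and rail above 3 N)) and ((x of tin_e in the frame of pan between -0.082 and 0.082 m and y of tin_e in the frame of pan between -0.137 and 0.137 m and z of tin_e in the frame of pan between -0.002 and 0.012 m and angle between tin_e's own z axis and vertical below 0.12 rad and contact force between tin_e and pan below 3 N) or (x of tin_e in the frame of carriage_floor between -0.02 and 0.02 m and y of tin_e in the frame of carriage_floor between -0.062 and 0.062 m and z of tin_e in the frame of carriage_floor between -0.004 and 0.01 m and angle between tin_e's own z axis and vertical below 0.12 rad and contact force between tin_e and rail above 3 N)) and x of spanner in the frame of pan between -0.11 and 0.11 m and y of spanner in the frame of pan between -0.165 and 0.165 m and z of spanner in the frame of pan between -0.003 and 0.03 m and angle between spanner's own z axis and vertical below 0.3 rad and linear speed of each of tin_a, tin_b, tin_c, tin_d, tin_e, spanner below 0.02 m/s); the robot touches nothing.
It fails at once if a thing that is no part of the job (bottle, spool, screwdriver, bar, cup, hammer) is shifted more than 50 mm (distance of any of oil_bottle, wire_spool, screwdriver, fixture_bar, cup, hammer from where it was at the start of the episode above 0.05 m).
Of charge_1, charge_2, charge_3 only 1 to 2 are there at a start; the rules pass over those that are not, and their reading is None.
Of tin_b, tin_d only 1 to 2 are there at a start; the rules pass over those that are not, and their reading is None.
At some moment in a run one of tin_a, tin_b, tin_c, tin_d, tin_e may be knocked a few centimetres aside while the robot is not near it.
Once in a run the grip may slacken for a moment while it holds something.
It also fails if it takes over 210 s, if anything falls off the work surface, if the arm or the gripper's body presses on something with over 40 N, if the wrist force passes 120 N, or if a joint passes its speed limit or range.

### The arm

A 6-joint arm with a two-finger parallel gripper is mounted at the origin on the work surface. World frame = base frame: x ahead of the robot, y to its left, z up, the work surface at z = 0. Lengths are in m, angles in rad, forces in N, time in s.
With the tool pointing down it reaches from about 0.375 to 0.925 m from the base axis. Payload 5.7 kg.
Tool frame: the origin (TCP) lies midway between the tips of the shut fingers; the grasp point (between the pads) lies 19 mm behind it; z points along the fingers, y is the line along which they close (so a half turn about z gives the same grasp; the last joint's range is limited). The gripper opens to 85 mm and grips with 20 to 120 N. Pads are 22 mm wide; open, the fingers measure 114 mm over their backs; the gripper's body (76 mm by 85 mm) begins 54 mm behind the grasp point. The pads swing forward as they close: fully open they stand 13 mm farther back than shut.
Start: joints at [-1.452, 0.359, 1.51, -0, 1.272, -0.115], TCP at [0.139, -0.584, 0.231] pointing down, gripper open.
Joint ranges: [-2.97, 2.97], [-1.01, 2.36], [0.21, 2.38], [-0.96, 4.11], [0.2, 2.71], [-2.98, 2.98]. Speed limits (rad/s): [2.39, 2.39, 3.14, 3.14, 3.14, 3.14].

### API

Orientations are given as a unit quaternion [x, y, z, w].
In Python, from bench import manip gives the robot as it stands. The module is installed in compiled form; this text tells all that it offers.
- The arm moves only by the tool move_arm, never from a script. Its argument "increments" is a list of rows, each an object of numbers: "tx", "ty", "tz": the shift along the tool's x, y, z in m; "rx", "ry", "rz": the turn, a rotation vector about the tool's x, y, z in degrees; "grip": the opening, from -1 (shut) to 1 (fully open). In form: [{"tx": .., "ty": .., "tz": .., "rx": .., "ry": .., "rz": .., "grip": ..}, ...]. A call has exactly 8 rows; each row is the pose to reach, as a shift and turn from the pose commanded when the call began, along the tool's axes at that moment; what a row does not reach only later rows make up. A row lasts 1/12 s, in which the tool goes at most 41.7 mm and 7.16 degrees, less where a joint would pass 70% of its speed; a pose out of reach is approached as far as the arm can. A call with a gripper value outside its range is refused whole. The fingers move at their own pace and stop on an object; "force" is the grip in N (left out, the last holds). Time passes only in rows, so rows that repeat a pose let the fingers close, or fill a call up. It gives the time, the measured TCP pose, the force, the opening and the grip force at its end, in the units of the state.
- manip.observe(): the state, without advancing time (a new reading comes with each control period).
- manip.camera(name): name is "side" or "top" or "wrist"; returns a dict with "pixels" (384x512x3 uint8, red, green, blue), "fovy" (degrees; the focal length in pixels is half the picture's height over the tangent of half this angle, whatever the lens; pixels are square), "cx", "cy" (the principal point, pixels), "rvec" (rotation vector, rad) and "tvec" (3), from world to camera coordinates, as OpenCV has them; the wrist camera has in their place "mount" (4x4, takes a point from camera to tool coordinates, whose origin is the TCP and whose axes are the flange's). Camera axes: x right, y down, z forward; pixel columns grow to the right and rows downward; lengths in m; the calibration is good to about 2 mm. The wrist camera is an equidistant fisheye: a pixel r from the principal point sees the ray r / f radians off the axis. A picture is of the moment at which its call begins: read the wrist's pose just before it. There is no depth.
- manip.hand_in(): hands the job in; it is judged then, once.
The state is a dict: "clock": time; "q": joint angles; "dq": joint speeds; "joint_efforts": joint torques, N m; "ee_pos": TCP position; "orientation": TCP orientation; "wrist_force": force on the tool from outside, world axes, zero at the start; "moment": the same for the moment, N m; "finger_gap": finger opening in m; "gripper_force": force on a finger pad.
Only numpy, scipy, OpenCV 4.12 (cv2) and the standard library are available. Lean on these libraries where they do the work, as an engineer would, in place of code of your own. Each camera call takes 0.05 s, during which the arm holds its last target. There are 200 camera calls.

## Working session

There is one attempt and no reset: what is moved stays moved. The work goes in short steps, Python scripts to look and compute and a tool call to move; the robot and the scene stay as the last step left them, time stands still between calls to the robot, and variables do not carry over. Pictures are saved under pics/ and viewed, at most 14 in all, crops included, and the job is handed in when it is done.

Besides the shell and the picture viewer there is one more tool, called after "Emit:" as name([rows], argument=value, ...), one row to a line, values as JSON. move_arm: Moves the arm, as the interface text tells. Its arguments: {"type":"object","properties":{"increments":{"type":"array"},"force":{"type":"number"}},"required":["increments"]}

```bash
mkdir -p pics
cat > h.py <<'E'
import numpy as np, cv2, json
from scipy.spatial.transform import Rotation as R
from bench import manip
def cam(n):
    o=manip.observe(); c=manip.camera(n); c['o']=o; return c
def save(c,f): cv2.imwrite('pics/'+f, c['pixels'][:,:,::-1])
def focal(c): return c['pixels'].shape[0]/2/np.tan(np.radians(c['fovy'])/2)
def ray(c,u,v):
    f=focal(c); x=(u-c['cx'])/f; y=(v-c['cy'])/f
    if 'mount' in c:
        r=np.hypot(x,y); d=np.array([x/r*np.sin(r),y/r*np.sin(r),np.cos(r)]) if r>0 else np.array([0,0,1.])
        M=np.array(c['mount']); Rt=R.from_quat(c['o']['orientation'])
        return Rt.apply(M[:3,3])+np.array(c['o']['ee_pos']), Rt.apply(M[:3,:3]@d)
    Rm=cv2.Rodrigues(np.array(c['rvec'],float))[0]; t=np.array(c['tvec'],float).ravel()
    return -Rm.T@t, Rm.T@np.array([x,y,1])
def hit(c,u,v,z):
    o,d=ray(c,u,v); return o+d*(z-o[2])/d[2]
E
python3 - <<'E'
from h import *
for n in('side','top','wrist'):
    c=cam(n); save(c,n+'0.png'); 
    o,d=ray(c,256,192); print(n,o,d,focal(c))
o=manip.observe(); print(o)
E
```

```text
side [0.26005366 1.12603757 1.11859299] [ 0.14304364 -0.73603997 -0.66169893] 474.30877105138376
top [0.1594472  0.01831492 1.56212362] [ 0.19925781 -0.01833438 -0.97987254] 410.5871580096749
wrist [ 0.21795394 -0.56434219  0.37330447] [-0.32769726 -0.07130974 -0.9420878 ] 297.3186396354542
{'clock': 0.15, 'q': array([-1.45210736e+00,  3.59387485e-01,  1.51119285e+00,  2.50614874e-05,
        1.27245798e+00, -1.15085058e-01]), 'dq': array([ 0.00172414, -0.00212137, -0.00435499, -0.00077265,  0.00145829,
        0.00020886]), 'joint_efforts': array([ 1.15198116e-03, -5.28029394e+01, -2.78930551e+01, -6.79743493e-05,
        8.22357164e-03, -1.97319946e-05]), 'ee_pos': array([ 0.13893913, -0.58316385,  0.23061469]), 'orientation': array([ 9.93176658e-01,  1.16617336e-01,  1.06720182e-05, -7.22851832e-04]), 'wrist_force': array([ 0.05368233, -0.22653073,  1.29057722]), 'moment': array([ 0.01929453, -0.03686201,  0.04063143]), 'gripper_force': 0.0, 'finger_gap': 0.08550157428260459}
```

View pics/top0.png

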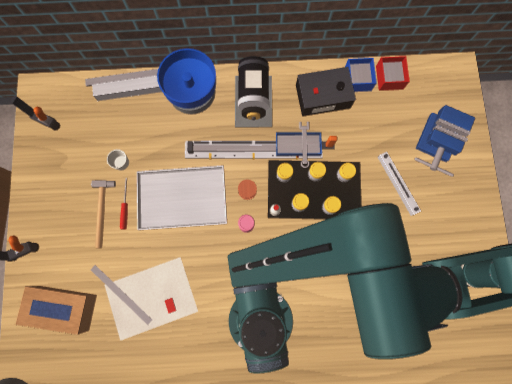

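View pics/side0.png

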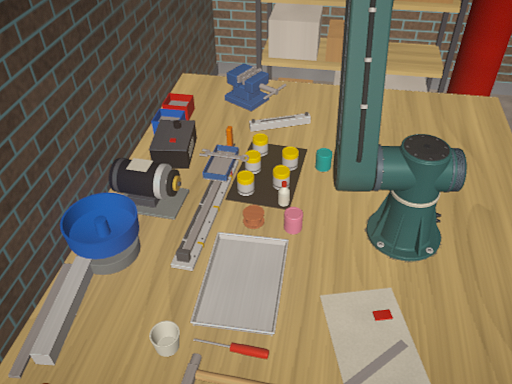

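Top view: five yellow-lidded tins near (285,172), (317,171), (347,171), (301,202), (332,205); the bottle is at (275,210), the pan's centre at (182,197), the spanner at (305,145) across the tray, and the orange grip at (331,141). Side view agrees. Next I'll measure these.

```bash
cat >> h.py <<'E'
def blobs(c,lo,hi,amin,box=None):
    m=cv2.inRange(cv2.cvtColor(c['pixels'],cv2.COLOR_RGB2HSV),np.array(lo),np.array(hi))
    if box: k=np.zeros_like(m); x0,y0,x1,y1=box; k[y0:y1,x0:x1]=1; m=m*k
    n,_,s,ce=cv2.connectedComponentsWithStats(m)
    return [(ce[i].round(1),s[i]) for i in range(1,n) if s[i,4]>=amin],m
E
python3 - <<'E'
from h import *
np.set_printoptions(precision=4,suppress=True)
c=cam('top')
b,_=blobs(c,(22,120,120),(35,255,255),60,(250,150,370,225))
for ce,s in b: print('tin',ce,s[4],hit(c,*ce,.073))
b,_=blobs(c,(5,150,120),(18,255,255),8,(320,125,350,155))
for ce,s in b: print('handle',ce,s,hit(c,*ce,.147))
b,m=blobs(c,(100,90,60),(125,255,255),40,(270,125,330,165)); 
for ce,s in b: print('tray',ce,s)
k=cv2.findNonZero(m); print('tray rect',cv2.minAreaRect(k), [hit(c,*p,.088) for p in cv2.boxPoints(cv2.minAreaRect(k))])
g=cv2.cvtColor(c['pixels'],cv2.COLOR_RGB2HSV)
m=cv2.inRange(g,np.array((0,0,90)),np.array((180,40,255))); k=np.zeros_like(m);k[158:240,130:235]=1
r=cv2.minAreaRect(cv2.findNonZero(m*k));print('pan',r,[hit(c,*p,.021) for p in cv2.boxPoints(r)],hit(c,*r[0],.021))
im=c['pixels'][115:225,175:375,::-1]; cv2.imwrite('pics/crop1.png',cv2.resize(im,None,fx=4,fy=4,interpolation=cv2.INTER_CUBIC))
E
```

```text
tin [317.2 169.4] 157 [ 0.5366 -0.2427  0.073 ]
tin [284.5 170.2] 150 [ 0.5399 -0.1204  0.073 ]
tin [347.2 170.3] 154 [ 0.5273 -0.3543  0.073 ]
tin [300.3 200.8] 161 [ 0.4208 -0.1707  0.073 ]
tin [332.3 204. ] 169 [ 0.4028 -0.2872  0.073 ]
handle [330.9 140.6] [326 136  11  11  89] [ 0.6221 -0.2879  0.147 ]
tray [284.2 135. ] [276 133  25  13  40]
tray [317.4 144.1] [307 133  15  22  61]
tray rect ((298.5, 143.5), (21.0, 45.0), 90.0) [array([ 0.6822, -0.0967,  0.088 ]), array([ 0.6733, -0.2661,  0.088 ]), array([ 0.5912, -0.2591,  0.088 ]), array([ 0.5999, -0.0915,  0.088 ])]
pan ((180.27932739257812, 197.50375366210938), (58.20734786987305, 89.20177459716797), 86.00909423828125) [array([0.578 , 0.4584, 0.021 ]), array([0.5849, 0.1128, 0.021 ]), array([0.3576, 0.106 , 0.021 ]), array([0.3513, 0.4417, 0.021 ])] [0.4663 0.2798 0.021 ]
```

View pics/crop1.png

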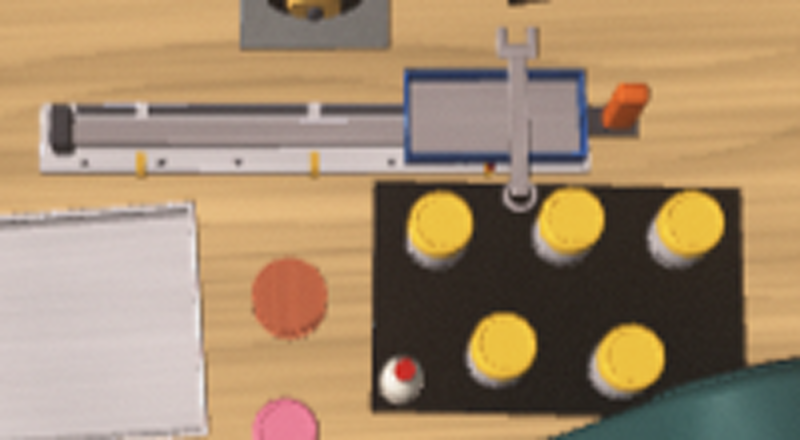

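Crop: the spanner's jaw tip is at crop (518,30), its ring at (519,195), so it lies almost along world x. The five tins stand clear of each other, and the bottle is at crop (402,378).

```bash
cat >> h.py <<'E'
np.set_printoptions(precision=4,suppress=True)
def go(x,y,z,phi=0):
    o=manip.observe(); r=R.from_quat(o['orientation']); t=R.from_euler('z',phi,degrees=True)*R.from_quat([1,0,0,0])
    d=r.inv().apply(np.array([x,y,z])-o['ee_pos']); print('t',d.round(4),'r',np.degrees((r.inv()*t).as_rotvec()).round(2),'clk',round(o['clock'],1))
E
python3 - <<'E'
from h import *
c=cam('top')
a=hit(c,304.5,122.5,.092);b=hit(c,304.75,167.5,.092);print(a,b,(a+b)/2)
go(.625,-.195,.17,0)
E
```

```text
[ 0.7168 -0.2066  0.092 ] [ 0.5414 -0.1941  0.092 ] [ 0.6291 -0.2004  0.092 ]
t [ 0.5628 -0.2651  0.0612] r [-0.05  0.   13.4 ] clk 0.2
```

Emit:
move_arm([
  {"tx": 0.036,"ty": -0.017,"tz": 0,"rz": 5,"grip": 1},
  {"tx": 0.072,"ty": -0.034,"tz": 0,"rz": 10,"grip": 0},
  {"tx": 0.108,"ty": -0.051,"tz": 0,"rz": 15,"grip": 0},
  {"tx": 0.144,"ty": -0.068,"tz": 0,"rz": 17.4,"grip": 0},
  {"tx": 0.3,"ty": -0.14,"tz": 0,"rz": 17.4,"grip": 0},
  {"tx": 0.3,"ty": -0.14,"tz": 0,"rz": 17.4,"grip": 0},
  {"tx": 0.3,"ty": -0.14,"tz": 0,"rz": 17.4,"grip": 0},
  {"tx": 0.3,"ty": -0.14,"tz": 0,"rz": 17.4,"grip": 0},
])

```text
validation failed for argument at $.in...
```

Run:
```python
from h import *
print(manip.observe()['finger_gap']); go(.629,-.2,.2,-4)
```

```text
0.08584137450725875
t [ 0.5655 -0.2594  0.0312] r [-0.05  0.   17.4 ] clk 0.2
```

Emit:
move_arm([
  {"tx": 0.036,"ty": -0.017,"tz": 0.0,"rx": 0.0,"ry": 0.0,"rz": 5.0,"grip": 1.0},
  {"tx": 0.072,"ty": -0.034,"tz": 0.0,"rx": 0.0,"ry": 0.0,"rz": 10.0,"grip": 0.0},
  {"tx": 0.108,"ty": -0.051,"tz": 0.0,"rx": 0.0,"ry": 0.0,"rz": 15.0,"grip": 0.0},
  {"tx": 0.144,"ty": -0.068,"tz": 0.0,"rx": 0.0,"ry": 0.0,"rz": 17.4,"grip": 0.0},
  {"tx": 0.3,"ty": -0.14,"tz": 0.0,"rx": 0.0,"ry": 0.0,"rz": 17.4,"grip": 0.0},
  {"tx": 0.3,"ty": -0.14,"tz": 0.0,"rx": 0.0,"ry": 0.0,"rz": 17.4,"grip": 0.0},
  {"tx": 0.3,"ty": -0.14,"tz": 0.0,"rx": 0.0,"ry": 0.0,"rz": 17.4,"grip": 0.0},
  {"tx": 0.3,"ty": -0.14,"tz": 0.0,"rx": 0.0,"ry": 0.0,"rz": 17.4,"grip": 0.0},
])

```text
clock: 0.92
ee_pos: [0.3956, -0.3796, 0.2314]
orientation: [0.999, -0.035, 0.0, 0.0]
wrist_force: [1.1, -0.6, -0.3]
finger_gap: 0.0431
gripper_force: 0.0
```

Run:
```python
from h import *
print(manip.observe()['finger_gap'],manip.observe()['wrist_force']); go(.629,-.2,.2,-4)
```

```text
0.043143392562574094 [ 1.0586 -0.6265 -0.2583]
t [ 0.2202 -0.1955  0.0314] r [ 0.01 -0.01 -0.02] clk 0.9
```

Emit:
move_arm([
  {"tx": 0.22,"ty": -0.195,"tz": 0.03},
  {"tx": 0.22,"ty": -0.195,"tz": 0.03},
  {"tx": 0.22,"ty": -0.195,"tz": 0.03},
  {"tx": 0.22,"ty": -0.195,"tz": 0.03},
  {"tx": 0.22,"ty": -0.195,"tz": 0.03},
  {"tx": 0.22,"ty": -0.195,"tz": 0.03},
  {"tx": 0.22,"ty": -0.195,"tz": 0.03},
  {"tx": 0.22,"ty": -0.195,"tz": 0.03},
])

```text
validation failed for argument at $.in...
```

Emit:
move_arm([
  {"tx": 0.22,"ty": -0.195,"tz": 0.03,"rx": 0,"ry": 0,"rz": 0,"grip": 0},
  {"tx": 0.22,"ty": -0.195,"tz": 0.03,"rx": 0,"ry": 0,"rz": 0,"grip": 0},
  {"tx": 0.22,"ty": -0.195,"tz": 0.03,"rx": 0,"ry": 0,"rz": 0,"grip": 0},
  {"tx": 0.22,"ty": -0.195,"tz": 0.03,"rx": 0,"ry": 0,"rz": 0,"grip": 0},
  {"tx": 0.22,"ty": -0.195,"tz": 0.03,"rx": 0,"ry": 0,"rz": 0,"grip": 0},
  {"tx": 0.22,"ty": -0.195,"tz": 0.03,"rx": 0,"ry": 0,"rz": 0,"grip": 0},
  {"tx": 0.22,"ty": -0.195,"tz": 0.03,"rx": 0,"ry": 0,"rz": 0,"grip": 0},
  {"tx": 0.22,"ty": -0.195,"tz": 0.03,"rx": 0,"ry": 0,"rz": 0,"grip": 0},
])

```text
clock: 1.58
ee_pos: [0.6323, -0.1971, 0.2003]
orientation: [0.999, -0.033, 0.001, -0.001]
wrist_force: [0.4, -0.0, 0.2]
finger_gap: 0.0428
gripper_force: 0.0
```

Run:
```python
from h import *
c=cam('wrist'); print(c['mount']); go(.629,-.2,.082,-4)
cv2.imwrite('pics/w1.png',c['pixels'][:,:,::-1])
```

```text
[[-0.0002 -0.9491 -0.315   0.0812]
 [ 1.     -0.0001 -0.0003 -0.0002]
 [ 0.0002 -0.315   0.9491 -0.1428]
 [ 0.      0.      0.      1.    ]]
t [-0.0013  0.0015  0.1183] r [-0.07 -0.03  0.25] clk 1.6
```

View pics/w1.png

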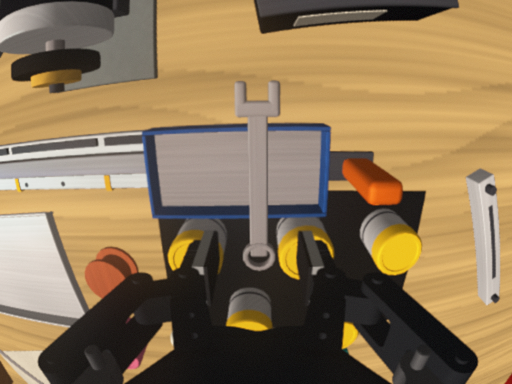

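Wrist view: the shank runs from (258,115) to (259,240), the ring is at (259,256), and the jaw tip is near row 84. The tray's top corners are about (145,129), (329,126), (327,215), (153,217). The grip's top is about (360,175) and the fingers straddle column 258.

Run:
```python
from h import *
c=cam('wrist')
for p in [(258,120),(259,238),(259,256),(257,84)]: print(p,hit(c,*p,.094))
q=[hit(c,*p,.088) for p in [(145,129),(329,126),(327,215),(153,217)]]; print(np.array(q),np.mean(q,0))
```

```text
(258, 120) [ 0.6864 -0.2024  0.094 ]
(259, 238) [ 0.5765 -0.1962  0.094 ]
(259, 256) [ 0.5564 -0.195   0.094 ]
(257, 84) [ 0.7167 -0.2036  0.094 ]
[[ 0.6872 -0.1004  0.088 ]
 [ 0.6776 -0.2641  0.088 ]
 [ 0.593  -0.2624  0.088 ]
 [ 0.6011 -0.0934  0.088 ]] [ 0.6397 -0.1801  0.088 ]
```

Emit:
move_arm([
  {"tx": -0.002,"ty": 0.0015,"tz": 0.04,"rx": 0,"ry": 0,"rz": 0,"grip": 0},
  {"tx": -0.002,"ty": 0.0015,"tz": 0.08,"rx": 0,"ry": 0,"rz": 0,"grip": 0},
  {"tx": -0.002,"ty": 0.0015,"tz": 0.11,"rx": 0,"ry": 0,"rz": 0,"grip": 0},
  {"tx": -0.002,"ty": 0.0015,"tz": 0.119,"rx": 0,"ry": 0,"rz": 0,"grip": 0},
  {"tx": -0.002,"ty": 0.0015,"tz": 0.119,"rx": 0,"ry": 0,"rz": 0,"grip": 0},
  {"tx": -0.002,"ty": 0.0015,"tz": 0.119,"rx": 0,"ry": 0,"rz": 0,"grip": -1},
  {"tx": -0.002,"ty": 0.0015,"tz": 0.119,"rx": 0,"ry": 0,"rz": 0,"grip": -1},
  {"tx": -0.002,"ty": 0.0015,"tz": 0.119,"rx": 0,"ry": 0,"rz": 0,"grip": -1},
], force=60)

```text
clock: 2.35
ee_pos: [0.6269, -0.2044, 0.085]
orientation: [0.999, -0.035, 0.002, 0.001]
wrist_force: [-0.6, -0.4, 3.1]
finger_gap: 0.0153
gripper_force: 58.7
```

Emit:
move_arm([
  {"tx": 0,"ty": 0,"tz": 0,"rx": 0,"ry": 0,"rz": 0,"grip": -1},
  {"tx": 0,"ty": 0,"tz": 0,"rx": 0,"ry": 0,"rz": 0,"grip": -1},
  {"tx": 0,"ty": 0,"tz": 0,"rx": 0,"ry": 0,"rz": 0,"grip": -1},
  {"tx": 0,"ty": 0,"tz": -0.02,"rx": 0,"ry": 0,"rz": 0,"grip": -1},
  {"tx": 0,"ty": 0,"tz": -0.05,"rx": 0,"ry": 0,"rz": 0,"grip": -1},
  {"tx": 0,"ty": 0,"tz": -0.08,"rx": 0,"ry": 0,"rz": 0,"grip": -1},
  {"tx": 0,"ty": 0,"tz": -0.1,"rx": 0,"ry": 0,"rz": 0,"grip": -1},
  {"tx": 0,"ty": 0,"tz": -0.1,"rx": 0,"ry": 0,"rz": 0,"grip": -1},
], force=60)

```text
clock: 3.02
ee_pos: [0.6287, -0.2047, 0.1885]
orientation: [0.999, -0.035, 0.005, 0.002]
wrist_force: [0.6, -0.2, -0.4]
finger_gap: 0.0146
gripper_force: 58.8
```

Run:
```python
from h import *
go(.464,.385,.19,1.4)
```

```text
t [-0.2053 -0.5768 -0.0055] r [ 0.22 -0.55 -5.39] clk 3.0
```

Emit:
move_arm([
  {"tx": -0.012,"ty": -0.035,"tz": 0,"rx": 0,"ry": 0,"rz": 0,"grip": -1},
  {"tx": -0.205,"ty": -0.576,"tz": 0,"rx": 0,"ry": 0,"rz": -5.4,"grip": -1},
  {"tx": -0.205,"ty": -0.576,"tz": 0,"rx": 0,"ry": 0,"rz": -5.4,"grip": -1},
  {"tx": -0.205,"ty": -0.576,"tz": 0,"rx": 0,"ry": 0,"rz": -5.4,"grip": -1},
  {"tx": -0.205,"ty": -0.576,"tz": 0,"rx": 0,"ry": 0,"rz": -5.4,"grip": -1},
  {"tx": -0.205,"ty": -0.576,"tz": 0,"rx": 0,"ry": 0,"rz": -5.4,"grip": -1},
  {"tx": -0.205,"ty": -0.576,"tz": 0,"rx": 0,"ry": 0,"rz": -5.4,"grip": -1},
  {"tx": -0.205,"ty": -0.576,"tz": 0,"rx": 0,"ry": 0,"rz": -5.4,"grip": -1},
])

```text
clock: 3.68
ee_pos: [0.5358, 0.115, 0.1818]
orientation: [1.0, 0.012, -0.0, -0.0]
wrist_force: [0.8, 0.2, -1.6]
finger_gap: 0.0151
gripper_force: 58.9
```

Run:
```python
from h import *
print(manip.observe()['finger_gap']);go(.464,.385,.19,1.4)
```

```text
0.01512084693397738
t [-0.0653 -0.2716 -0.0081] r [-0.01  0.03 -0.01] clk 3.7
```

Emit:
move_arm([
  {"tx": -0.065,"ty": -0.262,"tz": 0,"rx": 0,"ry": 0,"rz": 0,"grip": -1},
  {"tx": -0.065,"ty": -0.262,"tz": 0,"rx": 0,"ry": 0,"rz": 0,"grip": -1},
  {"tx": -0.065,"ty": -0.262,"tz": 0,"rx": 0,"ry": 0,"rz": 0,"grip": -1},
  {"tx": -0.065,"ty": -0.262,"tz": 0,"rx": 0,"ry": 0,"rz": 0,"grip": -1},
  {"tx": -0.065,"ty": -0.262,"tz": 0,"rx": 0,"ry": 0,"rz": 0,"grip": -1},
  {"tx": -0.065,"ty": -0.262,"tz": 0,"rx": 0,"ry": 0,"rz": 0,"grip": -1},
  {"tx": -0.065,"ty": -0.262,"tz": 0.02,"rx": 0,"ry": 0,"rz": 0,"grip": -1},
  {"tx": -0.065,"ty": -0.262,"tz": 0.05,"rx": 0,"ry": 0,"rz": 0,"grip": -1},
])

```text
clock: 4.35
ee_pos: [0.4666, 0.3799, 0.1343]
orientation: [1.0, 0.014, 0.003, -0.003]
wrist_force: [0.9, -0.7, -2.6]
finger_gap: 0.0154
gripper_force: 59.0
```

Run:
```python
from h import *
c=cam('wrist'); o=c['o'];print(o['finger_gap'],o['ee_pos']); save(c,'w2.png'); go(.464,.385,.01,1.4)
```

```text
0.015410844156096393 [0.4666 0.3799 0.1343]
t [ 0.0022 -0.0104  0.1166] r [0.11 0.25 0.21] clk 4.4
```

View pics/w2.png

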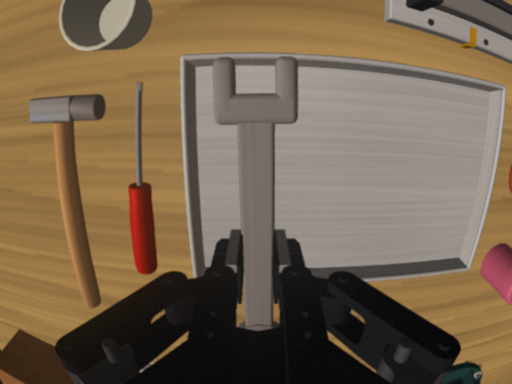

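Wrist view: the spanner is level in the fingers with its jaw tips at row 60. The pan rim's corners are about (183,57), (503,88) and (468,269).

Run:
```python
from h import *
c=cam('wrist')
p=[hit(c,*p,.021) for p in [(183,57),(503,88),(468,269)]];print(np.array(p)); print('centre',(p[0]+p[2])/2, 'yaw',np.degrees(np.arctan2(*(p[1]-p[0])[:2]))) 
o=manip.observe()['ee_pos']; print(o,hit(c,255,60,o[2]+.006))
```

```text
[[0.5716 0.4396 0.021 ]
 [0.577  0.1177 0.021 ]
 [0.3578 0.1081 0.021 ]]
centre [0.4647 0.2738 0.021 ] yaw 179.04278149354127
[0.4617 0.3726 0.1278] [0.5575 0.3787 0.1338]
```

Emit:
move_arm([
  {"tx": 0,"ty": 0,"tz": 0.04,"rx": 0,"ry": 0,"rz": 0,"grip": -1},
  {"tx": 0,"ty": 0,"tz": 0.08,"rx": 0,"ry": 0,"rz": 0,"grip": -1},
  {"tx": 0,"ty": 0,"tz": 0.11,"rx": 0,"ry": 0,"rz": 0,"grip": -1},
  {"tx": 0,"ty": 0,"tz": 0.12,"rx": 0,"ry": 0,"rz": 0,"grip": -1},
  {"tx": 0,"ty": 0,"tz": 0.12,"rx": 0,"ry": 0,"rz": 0,"grip": -1},
  {"tx": 0,"ty": 0,"tz": 0.12,"rx": 0,"ry": 0,"rz": 0,"grip": -0.3},
  {"tx": 0,"ty": 0,"tz": 0.12,"rx": 0,"ry": 0,"rz": 0,"grip": -0.3},
  {"tx": 0,"ty": 0,"tz": 0.12,"rx": 0,"ry": 0,"rz": 0,"grip": -0.3},
])

```text
clock: 5.12
ee_pos: [0.4679, 0.3747, 0.0149]
orientation: [1.0, 0.012, 0.002, -0.001]
wrist_force: [0.8, -0.3, -0.0]
finger_gap: 0.0302
gripper_force: 0.0
```

Emit:
move_arm([
  {"tx": 0,"ty": 0,"tz": 0,"rx": 0,"ry": 0,"rz": 0,"grip": -0.3},
  {"tx": 0,"ty": 0,"tz": -0.03,"rx": 0,"ry": 0,"rz": 0,"grip": -0.3},
  {"tx": 0,"ty": 0,"tz": -0.07,"rx": 0,"ry": 0,"rz": 0,"grip": -0.3},
  {"tx": 0,"ty": 0,"tz": -0.11,"rx": 0,"ry": 0,"rz": 0,"grip": 0.9},
  {"tx": 0,"ty": 0,"tz": -0.15,"rx": 0,"ry": 0,"rz": 0,"grip": 0.9},
  {"tx": 0,"ty": 0,"tz": -0.19,"rx": 0,"ry": 0,"rz": 0,"grip": 0.9},
  {"tx": 0,"ty": 0,"tz": -0.2,"rx": 0,"ry": 0,"rz": 0,"grip": 0.9},
  {"tx": 0,"ty": 0,"tz": -0.2,"rx": 0,"ry": 0,"rz": 0,"grip": 0.9},
])

```text
clock: 5.78
ee_pos: [0.4685, 0.3754, 0.2182]
orientation: [1.0, 0.012, 0.005, -0.003]
wrist_force: [1.3, -0.5, -0.1]
finger_gap: 0.0811
gripper_force: 0.0
```

Run:
```python
from h import *
c=cam('wrist'); o=c['o'];print(o['finger_gap'],o['ee_pos']); save(c,'w3.png')
c=cam('top')
b,_=blobs(c,(22,120,120),(35,255,255),60,(250,150,370,225))
for ce,s in b: print('tin',ce,s[4],hit(c,*ce,.073))
go(.54,-.12,.2,0)
```

```text
0.08107662157001257 [0.4685 0.3754 0.2182]
tin [317.2 169.5] 172 [ 0.5362 -0.2427  0.073 ]
tin [347.1 170.4] 171 [ 0.5269 -0.3539  0.073 ]
tin [284.6 170.4] 165 [ 0.5391 -0.1207  0.073 ]
tin [300.4 201. ] 175 [ 0.42  -0.171  0.073]
tin [332.1 204. ] 181 [ 0.4029 -0.2865  0.073 ]
t [0.062  0.4953 0.0128] r [-0.05 -0.08  1.4 ] clk 5.9
```

View pics/w3.png

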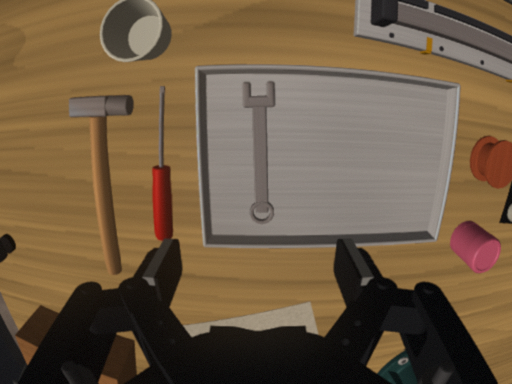

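Wrist view: the spanner lies flat in the pan around (262,150), with free floor to its right. Next is tin 1.

Emit:
move_arm([
  {"tx": 0.062,"ty": 0.495,"tz": 0.02,"rx": 0,"ry": 0,"rz": 1.4,"grip": 1},
  {"tx": 0.062,"ty": 0.495,"tz": 0.02,"rx": 0,"ry": 0,"rz": 1.4,"grip": 1},
  {"tx": 0.062,"ty": 0.495,"tz": 0.02,"rx": 0,"ry": 0,"rz": 1.4,"grip": 1},
  {"tx": 0.062,"ty": 0.495,"tz": 0.02,"rx": 0,"ry": 0,"rz": 1.4,"grip": 1},
  {"tx": 0.062,"ty": 0.495,"tz": 0.02,"rx": 0,"ry": 0,"rz": 1.4,"grip": 1},
  {"tx": 0.062,"ty": 0.495,"tz": 0.02,"rx": 0,"ry": 0,"rz": 1.4,"grip": 1},
  {"tx": 0.062,"ty": 0.495,"tz": 0.02,"rx": 0,"ry": 0,"rz": 1.4,"grip": 1},
  {"tx": 0.062,"ty": 0.495,"tz": 0.02,"rx": 0,"ry": 0,"rz": 1.4,"grip": 1},
])

```text
clock: 6.55
ee_pos: [0.5135, 0.0424, 0.1969]
orientation: [1.0, 0.0, -0.002, -0.0]
wrist_force: [1.4, -0.1, -0.2]
finger_gap: 0.0857
gripper_force: 0.0
```

```bash
cat >> h.py <<'E'
def tins(): # lid centres by circle fit on the wrist picture: lid top outline points cast on z=.073
    c=cam('wrist'); b,m=blobs(c,(20,110,70),(36,255,255),300)
    out=[]
    for ce,s in b:
        out.append((ce,s[4],hit(c,*ce,.066)))
    return c,out
E
python3 - <<'E'
from h import *
c,t=tins(); save(c,'w4.png')
for a in t: print(*a)
go(.54,-.12,.2,0)
E
```

```text
[413.3 149.9] 2646 [ 0.5421 -0.1177  0.066 ]
[492.4 156.9] 1665 [ 0.5394 -0.2379  0.066 ]
[430.8 246.7] 1741 [ 0.4252 -0.1674  0.066 ]
[490.6 250.1] 1153 [ 0.4085 -0.282   0.066 ]
t [ 0.0252  0.1551 -0.0025] r [ 0.29  0.17 -0.15] clk 6.6
```

View pics/w4.png

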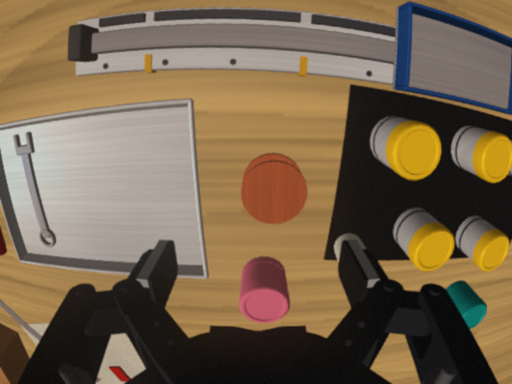

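Wrist view: lids at (413,150), (492,157), (431,247), (490,250), matching the top view; pink/brown/turquoise decoys aside.

Emit:
move_arm([
  {"tx": 0.026,"ty": 0.158,"tz": 0,"rx": 0,"ry": 0,"rz": 0,"grip": 1},
  {"tx": 0.026,"ty": 0.158,"tz": 0,"rx": 0,"ry": 0,"rz": 0,"grip": 1},
  {"tx": 0.026,"ty": 0.158,"tz": 0,"rx": 0,"ry": 0,"rz": 0,"grip": 1},
  {"tx": 0.026,"ty": 0.158,"tz": 0,"rx": 0,"ry": 0,"rz": 0,"grip": 1},
  {"tx": 0.026,"ty": 0.158,"tz": 0.03,"rx": 0,"ry": 0,"rz": 0,"grip": 1},
  {"tx": 0.026,"ty": 0.158,"tz": 0.07,"rx": 0,"ry": 0,"rz": 0,"grip": 1},
  {"tx": 0.026,"ty": 0.158,"tz": 0.1,"rx": 0,"ry": 0,"rz": 0,"grip": 1},
  {"tx": 0.026,"ty": 0.158,"tz": 0.1,"rx": 0,"ry": 0,"rz": 0,"grip": 1},
])

```text
clock: 7.27
ee_pos: [0.5351, -0.1119, 0.0919]
orientation: [1.0, -0.001, -0.007, -0.002]
wrist_force: [-1.0, 1.2, -1.1]
finger_gap: 0.0854
gripper_force: 0.0
```

Run:
```python
from h import *
c,t=tins()
for a in t: print(*a)
go(.541,-.119,.038,0)
```

```text
[ 99.2 137. ] 5950 [ 0.5923 -0.0121  0.066 ]
[ 92.3 172.9] 1713 [ 0.5688 -0.0029  0.066 ]
[271.6 211.1] 7657 [ 0.5434 -0.1203  0.066 ]
[438.3 210.6] 5141 [ 0.5414 -0.2392  0.066 ]
[173.2 201.8] 386 [ 0.5492 -0.0587  0.066 ]
[506.7 221.3] 430 [ 0.5284 -0.3205  0.066 ]
[494.9 305.1] 395 [ 0.4307 -0.3544  0.066 ]
[322.6 319.8] 1083 [ 0.4484 -0.1626  0.066 ]
t [0.0046 0.007  0.0567] r [-0.21  0.58 -0.02] clk 7.3
```

Emit:
move_arm([
  {"tx": 0.006,"ty": 0.008,"tz": 0.0,"rx": 0,"ry": 0,"rz": 0,"grip": 1},
  {"tx": 0.006,"ty": 0.008,"tz": 0.03,"rx": 0,"ry": 0,"rz": 0,"grip": 1},
  {"tx": 0.006,"ty": 0.008,"tz": 0.055,"rx": 0,"ry": 0,"rz": 0,"grip": 1},
  {"tx": 0.006,"ty": 0.008,"tz": 0.055,"rx": 0,"ry": 0,"rz": 0,"grip": 1},
  {"tx": 0.006,"ty": 0.008,"tz": 0.055,"rx": 0,"ry": 0,"rz": 0,"grip": -1},
  {"tx": 0.006,"ty": 0.008,"tz": 0.055,"rx": 0,"ry": 0,"rz": 0,"grip": -1},
  {"tx": 0.006,"ty": 0.008,"tz": 0.055,"rx": 0,"ry": 0,"rz": 0,"grip": -1},
  {"tx": 0.006,"ty": 0.008,"tz": 0.055,"rx": 0,"ry": 0,"rz": 0,"grip": -1},
], force=50)

```text
clock: 7.98
ee_pos: [0.5492, -0.1223, 0.0466]
orientation: [1.0, 0.0, 0.002, 0.001]
wrist_force: [-1.2, 0.1, 7.1]
finger_gap: 0.0588
gripper_force: 54.1
```

Emit:
move_arm([
  {"tx": 0,"ty": 0,"tz": 0,"rx": 0,"ry": 0,"rz": 0,"grip": -1},
  {"tx": 0,"ty": 0,"tz": -0.03,"rx": 0,"ry": 0,"rz": 0,"grip": -1},
  {"tx": 0,"ty": 0,"tz": -0.06,"rx": 0,"ry": 0,"rz": 0,"grip": -1},
  {"tx": 0,"ty": 0,"tz": -0.09,"rx": 0,"ry": 0,"rz": 0,"grip": -1},
  {"tx": 0,"ty": 0,"tz": -0.12,"rx": 0,"ry": 0,"rz": 0,"grip": -1},
  {"tx": 0,"ty": 0,"tz": -0.12,"rx": 0,"ry": 0,"rz": 0,"grip": -1},
  {"tx": 0,"ty": 0,"tz": -0.12,"rx": 0,"ry": 0,"rz": 0,"grip": -1},
  {"tx": 0,"ty": 0,"tz": -0.12,"rx": 0,"ry": 0,"rz": 0,"grip": -1},
])

```text
clock: 8.65
ee_pos: [0.5472, -0.1217, 0.1645]
orientation: [1.0, 0.0, 0.0, 0.0]
wrist_force: [-0.9, 0.8, -2.5]
finger_gap: 0.0583
gripper_force: 54.5
```

```bash
cat >> h.py <<'E'
def weigh():
    w=[]
    for i in range(3): manip.camera('wrist'); w.append(manip.observe()['wrist_force'][2])
    o=manip.observe(); print('Fz',np.round(w,2),'gap',round(o['finger_gap'],4),o['ee_pos'],o['gripper_force'])
E
python3 - <<'E'
from h import *
weigh()
go(.415,.19,.16,0)
go(.64-.002,-.18-.04,.16,87)
E
```

```text
Fz [-1.2  -2.13 -1.01] gap 0.0585 [ 0.5462 -0.1213  0.1627] 54.52216565608978
t [-0.1312 -0.3113  0.0034] r [-0.06  0.15 -0.  ] clk 8.8
t [0.0919 0.0987 0.0024] r [ -0.16   0.07 -87.  ] clk 8.8
```

Tin 1 weighs about 1.4 N, so it is empty and goes to the pan.

Emit:
move_arm([
  {"tx": -0.136,"ty": -0.296,"tz": 0,"rx": 0,"ry": 0,"rz": 0,"grip": -1},
  {"tx": -0.136,"ty": -0.296,"tz": 0,"rx": 0,"ry": 0,"rz": 0,"grip": -1},
  {"tx": -0.136,"ty": -0.296,"tz": 0,"rx": 0,"ry": 0,"rz": 0,"grip": -1},
  {"tx": -0.136,"ty": -0.296,"tz": 0,"rx": 0,"ry": 0,"rz": 0,"grip": -1},
  {"tx": -0.136,"ty": -0.296,"tz": 0,"rx": 0,"ry": 0,"rz": 0,"grip": -1},
  {"tx": -0.136,"ty": -0.296,"tz": 0,"rx": 0,"ry": 0,"rz": 0,"grip": -1},
  {"tx": -0.136,"ty": -0.296,"tz": 0,"rx": 0,"ry": 0,"rz": 0,"grip": -1},
  {"tx": -0.136,"ty": -0.296,"tz": 0,"rx": 0,"ry": 0,"rz": 0,"grip": -1},
])

```text
clock: 9.47
ee_pos: [0.4088, 0.1761, 0.163]
orientation: [1.0, 0.0, -0.001, 0.0]
wrist_force: [0.7, 0.3, -2.2]
finger_gap: 0.0584
gripper_force: 54.7
```

Emit:
move_arm([
  {"tx": 0,"ty": 0,"tz": 0.0,"rx": 0,"ry": 0,"rz": 0,"grip": -1},
  {"tx": 0,"ty": 0,"tz": 0.03,"rx": 0,"ry": 0,"rz": 0,"grip": -1},
  {"tx": 0,"ty": 0,"tz": 0.06,"rx": 0,"ry": 0,"rz": 0,"grip": -1},
  {"tx": 0,"ty": 0,"tz": 0.09,"rx": 0,"ry": 0,"rz": 0,"grip": -1},
  {"tx": 0,"ty": 0,"tz": 0.105,"rx": 0,"ry": 0,"rz": 0,"grip": -1},
  {"tx": 0,"ty": 0,"tz": 0.105,"rx": 0,"ry": 0,"rz": 0,"grip": -1},
  {"tx": 0,"ty": 0,"tz": 0.105,"rx": 0,"ry": 0,"rz": 0,"grip": -1},
  {"tx": 0,"ty": 0,"tz": 0.105,"rx": 0,"ry": 0,"rz": 0,"grip": -1},
])

```text
clock: 10.13
ee_pos: [0.4118, 0.1742, 0.0593]
orientation: [1.0, -0.0, 0.0, -0.0]
wrist_force: [0.4, -0.6, -2.2]
finger_gap: 0.0589
gripper_force: 54.8
```

Run:
```python
from h import *
weigh()
go(.41,.175,.043,0)
```

```text
Fz [-0.99 -1.55 -1.82] gap 0.0583 [0.4124 0.1745 0.0601] 54.775511026382446
t [-0.0025 -0.0005  0.0171] r [-0.04 -0.14 -0.01] clk 10.3
```

Emit:
move_arm([
  {"tx": 0,"ty": 0,"tz": 0.01,"rx": 0,"ry": 0,"rz": 0,"grip": -1},
  {"tx": 0,"ty": 0,"tz": 0.015,"rx": 0,"ry": 0,"rz": 0,"grip": -1},
  {"tx": 0,"ty": 0,"tz": 0.015,"rx": 0,"ry": 0,"rz": 0,"grip": -1},
  {"tx": 0,"ty": 0,"tz": 0.015,"rx": 0,"ry": 0,"rz": 0,"grip": -1},
  {"tx": 0,"ty": 0,"tz": 0.015,"rx": 0,"ry": 0,"rz": 0,"grip": 0.9},
  {"tx": 0,"ty": 0,"tz": 0.015,"rx": 0,"ry": 0,"rz": 0,"grip": 0.9},
  {"tx": 0,"ty": 0,"tz": 0.015,"rx": 0,"ry": 0,"rz": 0,"grip": 0.9},
  {"tx": 0,"ty": 0,"tz": 0.015,"rx": 0,"ry": 0,"rz": 0,"grip": 0.9},
])

```text
clock: 10.95
ee_pos: [0.4108, 0.1742, 0.044]
orientation: [1.0, -0.0, -0.0, 0.0]
wrist_force: [-0.7, 0.7, 0.4]
finger_gap: 0.0811
gripper_force: 0.0
```

Emit:
move_arm([
  {"tx": 0,"ty": 0,"tz": -0.03,"rx": 0,"ry": 0,"rz": 0,"grip": 0.9},
  {"tx": 0,"ty": 0,"tz": -0.07,"rx": 0,"ry": 0,"rz": 0,"grip": 0.9},
  {"tx": 0,"ty": 0,"tz": -0.1,"rx": 0,"ry": 0,"rz": 0,"grip": 0.9},
  {"tx": 0,"ty": 0,"tz": -0.13,"rx": 0,"ry": 0,"rz": 0,"grip": 0.9},
  {"tx": 0.035,"ty": 0.1,"tz": -0.13,"rx": 0,"ry": 0,"rz": 0,"grip": 1},
  {"tx": 0.035,"ty": 0.1,"tz": -0.13,"rx": 0,"ry": 0,"rz": 0,"grip": 1},
  {"tx": 0.035,"ty": 0.1,"tz": -0.13,"rx": 0,"ry": 0,"rz": 0,"grip": 1},
  {"tx": 0.035,"ty": 0.1,"tz": -0.13,"rx": 0,"ry": 0,"rz": 0,"grip": 1},
])

```text
clock: 11.62
ee_pos: [0.4481, 0.0711, 0.1744]
orientation: [1.0, -0.001, 0.001, 0.001]
wrist_force: [-0.1, 1.0, -0.5]
finger_gap: 0.0855
gripper_force: 0.0
```

Run:
```python
from h import *
c=cam('top')
b,_=blobs(c,(22,120,120),(35,255,255),60,(130,125,370,240))
for ce,s in b: print('tin',ce,s[4],hit(c,*ce,.073))
go(.539,-.24,.1,0)
```

```text
tin [317.3 169.6] 174 [ 0.5358 -0.243   0.073 ]
tin [347.1 170.3] 175 [ 0.5273 -0.3539  0.073 ]
tin [300.4 201.1] 177 [ 0.4197 -0.171   0.073 ]
tin [332.1 204. ] 188 [ 0.4029 -0.2865  0.073 ]
t [0.0932 0.3123 0.0741] r [ 0.01 -0.01 -0.2 ] clk 11.7
```

Emit:
move_arm([
  {"tx": 0.092,"ty": 0.313,"tz": 0,"rx": 0,"ry": 0,"rz": 0,"grip": 1},
  {"tx": 0.092,"ty": 0.313,"tz": 0,"rx": 0,"ry": 0,"rz": 0,"grip": 1},
  {"tx": 0.092,"ty": 0.313,"tz": 0,"rx": 0,"ry": 0,"rz": 0,"grip": 1},
  {"tx": 0.092,"ty": 0.313,"tz": 0,"rx": 0,"ry": 0,"rz": 0,"grip": 1},
  {"tx": 0.092,"ty": 0.313,"tz": 0,"rx": 0,"ry": 0,"rz": 0,"grip": 1},
  {"tx": 0.092,"ty": 0.313,"tz": 0,"rx": 0,"ry": 0,"rz": 0,"grip": 1},
  {"tx": 0.092,"ty": 0.313,"tz": 0,"rx": 0,"ry": 0,"rz": 0,"grip": 1},
  {"tx": 0.092,"ty": 0.313,"tz": 0,"rx": 0,"ry": 0,"rz": 0,"grip": 1},
])

```text
clock: 12.33
ee_pos: [0.5387, -0.2401, 0.1735]
orientation: [1.0, -0.0, -0.0, -0.0]
wrist_force: [0.5, 0.1, -0.2]
finger_gap: 0.0857
gripper_force: 0.0
```

Run:
```python
from h import *
manip.camera('wrist'); go(.538,-.241,.038,0)
```

```text
t [-0.004  -0.0062  0.1359] r [ 0.29 -0.19 -0.11] clk 12.4
```

Emit:
move_arm([
  {"tx": -0.002,"ty": -0.002,"tz": 0.03,"rx": 0,"ry": 0,"rz": 0,"grip": 1},
  {"tx": -0.002,"ty": -0.002,"tz": 0.07,"rx": 0,"ry": 0,"rz": 0,"grip": 1},
  {"tx": -0.002,"ty": -0.002,"tz": 0.11,"rx": 0,"ry": 0,"rz": 0,"grip": 1},
  {"tx": -0.002,"ty": -0.002,"tz": 0.135,"rx": 0,"ry": 0,"rz": 0,"grip": 1},
  {"tx": -0.002,"ty": -0.002,"tz": 0.135,"rx": 0,"ry": 0,"rz": 0,"grip": -1},
  {"tx": -0.002,"ty": -0.002,"tz": 0.135,"rx": 0,"ry": 0,"rz": 0,"grip": -1},
  {"tx": -0.002,"ty": -0.002,"tz": 0.135,"rx": 0,"ry": 0,"rz": 0,"grip": -1},
  {"tx": -0.002,"ty": -0.002,"tz": 0.135,"rx": 0,"ry": 0,"rz": 0,"grip": -1},
])

```text
clock: 13.05
ee_pos: [0.5369, -0.2362, 0.0402]
orientation: [1.0, 0.0, 0.001, -0.0]
wrist_force: [0.3, 0.5, -5.9]
finger_gap: 0.0605
gripper_force: 55.1
```

Emit:
move_arm([
  {"tx": 0,"ty": 0,"tz": 0,"rx": 0,"ry": 0,"rz": 0,"grip": -1},
  {"tx": 0,"ty": 0,"tz": -0.03,"rx": 0,"ry": 0,"rz": 0,"grip": -1},
  {"tx": 0,"ty": 0,"tz": -0.06,"rx": 0,"ry": 0,"rz": 0,"grip": -1},
  {"tx": 0,"ty": 0,"tz": -0.09,"rx": 0,"ry": 0,"rz": 0,"grip": -1},
  {"tx": 0,"ty": 0,"tz": -0.12,"rx": 0,"ry": 0,"rz": 0,"grip": -1},
  {"tx": 0,"ty": 0,"tz": -0.12,"rx": 0,"ry": 0,"rz": 0,"grip": -1},
  {"tx": 0,"ty": 0,"tz": -0.12,"rx": 0,"ry": 0,"rz": 0,"grip": -1},
  {"tx": 0,"ty": 0,"tz": -0.12,"rx": 0,"ry": 0,"rz": 0,"grip": -1},
])

```text
clock: 13.72
ee_pos: [0.5354, -0.2361, 0.1584]
orientation: [1.0, -0.0, -0.0, -0.0]
wrist_force: [-0.7, 0.9, -5.6]
finger_gap: 0.0602
gripper_force: 58.6
```

Run:
```python
from h import *
weigh()
go(.52,.175,.16,0)
go(.638,-.22,.16,87)
```

```text
Fz [-6.62 -5.46 -6.02] gap 0.0602 [ 0.5348 -0.2358  0.157 ] 58.57621968258172
t [-0.0149 -0.4108 -0.0021] r [-0.12  0.19 -0.01] clk 13.9
t [ 0.1032 -0.0159 -0.0033] r [ -0.24   0.06 -87.01] clk 13.9
```

Tin 2 weighs about 6 N, so it is full and goes in the tray's rear slot, turned 87°.

Emit:
move_arm([
  {"tx": 0,"ty": 0,"tz": -0.03,"rx": 0,"ry": 0,"rz": -7,"grip": -1},
  {"tx": 0.03,"ty": -0.005,"tz": -0.03,"rx": 0,"ry": 0,"rz": -14,"grip": -1},
  {"tx": 0.06,"ty": -0.012,"tz": -0.03,"rx": 0,"ry": 0,"rz": -21,"grip": -1},
  {"tx": 0.09,"ty": -0.015,"tz": -0.03,"rx": 0,"ry": 0,"rz": -28,"grip": -1},
  {"tx": 0.102,"ty": -0.015,"tz": -0.03,"rx": 0,"ry": 0,"rz": -35,"grip": -1},
  {"tx": 0.102,"ty": -0.015,"tz": -0.03,"rx": 0,"ry": 0,"rz": -42,"grip": -1},
  {"tx": 0.102,"ty": -0.015,"tz": -0.03,"rx": 0,"ry": 0,"rz": -49,"grip": -1},
  {"tx": 0.102,"ty": -0.015,"tz": -0.03,"rx": 0,"ry": 0,"rz": -56,"grip": -1},
])

```text
clock: 14.53
ee_pos: [0.6376, -0.2211, 0.1863]
orientation: [0.881, 0.472, -0.001, -0.002]
wrist_force: [-1.0, 0.8, -6.2]
finger_gap: 0.0607
gripper_force: 59.0
```

Emit:
move_arm([
  {"tx": 0,"ty": 0,"tz": 0,"rx": 0,"ry": 0,"rz": -7,"grip": -1},
  {"tx": 0,"ty": 0,"tz": 0,"rx": 0,"ry": 0,"rz": -14,"grip": -1},
  {"tx": 0,"ty": 0,"tz": 0,"rx": 0,"ry": 0,"rz": -21,"grip": -1},
  {"tx": 0,"ty": 0,"tz": 0,"rx": 0,"ry": 0,"rz": -28,"grip": -1},
  {"tx": 0,"ty": 0,"tz": 0,"rx": 0,"ry": 0,"rz": -31,"grip": -1},
  {"tx": 0,"ty": 0,"tz": 0,"rx": 0,"ry": 0,"rz": -31,"grip": -1},
  {"tx": 0,"ty": 0,"tz": 0,"rx": 0,"ry": 0,"rz": -31,"grip": -1},
  {"tx": 0,"ty": 0,"tz": 0,"rx": 0,"ry": 0,"rz": -31,"grip": -1},
])

```text
clock: 15.2
ee_pos: [0.6378, -0.2215, 0.1878]
orientation: [0.726, 0.688, -0.0, -0.001]
wrist_force: [0.2, -0.2, -4.7]
finger_gap: 0.0605
gripper_force: 59.0
```

Run:
```python
from h import *
weigh()
go(.638,-.223,.101,87)
c=cam('wrist'); save(c,'w5.png')
```

```text
Fz [-4.99 -5.04 -6.  ] gap 0.0603 [ 0.6382 -0.2217  0.1886] 58.961776150390506
t [-0.0013 -0.0001  0.0876] r [-0.03 -0.02 -0.06] clk 15.3
```

View pics/w5.png

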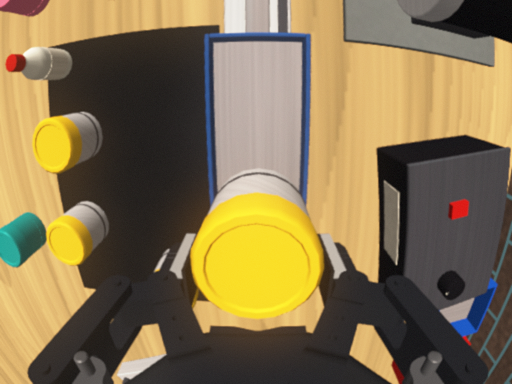

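The held tin is at (257,255) and the tray lies centred on column 258, so it's aligned. I'll lower it.

Emit:
move_arm([
  {"tx": 0,"ty": 0,"tz": 0.03,"rx": 0,"ry": 0,"rz": 0,"grip": -1},
  {"tx": 0,"ty": 0,"tz": 0.055,"rx": 0,"ry": 0,"rz": 0,"grip": -1},
  {"tx": 0,"ty": 0,"tz": 0.075,"rx": 0,"ry": 0,"rz": 0,"grip": -1},
  {"tx": 0,"ty": 0,"tz": 0.082,"rx": 0,"ry": 0,"rz": 0,"grip": -1},
  {"tx": 0,"ty": 0,"tz": 0.085,"rx": 0,"ry": 0,"rz": 0,"grip": -1},
  {"tx": 0,"ty": 0,"tz": 0.085,"rx": 0,"ry": 0,"rz": 0,"grip": -1},
  {"tx": 0,"ty": 0,"tz": 0.085,"rx": 0,"ry": 0,"rz": 0,"grip": -1},
  {"tx": 0,"ty": 0,"tz": 0.085,"rx": 0,"ry": 0,"rz": 0,"grip": -1},
])

```text
clock: 16.07
ee_pos: [0.6395, -0.2223, 0.1057]
orientation: [0.725, 0.688, 0.001, 0.001]
wrist_force: [0.7, 0.5, -6.0]
finger_gap: 0.0603
gripper_force: 59.1
```

Run:
```python
from h import *
weigh()
```

```text
Fz [-6.05 -5.01 -5.18] gap 0.0602 [ 0.639  -0.2221  0.1052] 59.10070620942861
```

Emit:
move_arm([
  {"tx": 0,"ty": 0,"tz": 0.004,"rx": 0,"ry": 0,"rz": 0,"grip": -1},
  {"tx": 0,"ty": 0,"tz": 0.007,"rx": 0,"ry": 0,"rz": 0,"grip": -1},
  {"tx": 0,"ty": 0,"tz": 0.007,"rx": 0,"ry": 0,"rz": 0,"grip": -1},
  {"tx": 0,"ty": 0,"tz": 0.007,"rx": 0,"ry": 0,"rz": 0,"grip": -1},
  {"tx": 0,"ty": 0,"tz": 0.007,"rx": 0,"ry": 0,"rz": 0,"grip": 0.8},
  {"tx": 0,"ty": 0,"tz": 0.007,"rx": 0,"ry": 0,"rz": 0,"grip": 0.8},
  {"tx": 0,"ty": 0,"tz": 0.007,"rx": 0,"ry": 0,"rz": 0,"grip": 0.8},
  {"tx": 0,"ty": 0,"tz": 0.007,"rx": 0,"ry": 0,"rz": 0,"grip": 0.8},
])

```text
clock: 16.88
ee_pos: [0.6384, -0.2217, 0.097]
orientation: [0.725, 0.688, 0.0, 0.0]
wrist_force: [0.6, 0.3, -0.4]
finger_gap: 0.077
gripper_force: 0.0
```

Emit:
move_arm([
  {"tx": 0,"ty": 0,"tz": -0.03,"rx": 0,"ry": 0,"rz": 0,"grip": 0.9},
  {"tx": 0,"ty": 0,"tz": -0.06,"rx": 0,"ry": 0,"rz": 0,"grip": 0.9},
  {"tx": 0,"ty": 0,"tz": -0.09,"rx": 0,"ry": 0,"rz": 0,"grip": 0.9},
  {"tx": 0,"ty": 0,"tz": -0.11,"rx": 0,"ry": 0,"rz": 0,"grip": 0.9},
  {"tx": 0,"ty": 0,"tz": -0.11,"rx": 0,"ry": 0,"rz": 7,"grip": 0.9},
  {"tx": 0,"ty": 0,"tz": -0.11,"rx": 0,"ry": 0,"rz": 14,"grip": 0.9},
  {"tx": 0,"ty": 0,"tz": -0.11,"rx": 0,"ry": 0,"rz": 21,"grip": 0.9},
  {"tx": 0,"ty": 0,"tz": -0.11,"rx": 0,"ry": 0,"rz": 28,"grip": 0.9},
])

```text
clock: 17.55
ee_pos: [0.6383, -0.2217, 0.2071]
orientation: [0.872, 0.49, 0.0, 0.0]
wrist_force: [0.4, -0.4, -0.5]
finger_gap: 0.0812
gripper_force: 0.0
```

Run:
```python
from h import *
manip.camera('wrist')
go(.528,-.354,.18,0)
c=cam('top')
b,_=blobs(c,(22,120,120),(35,255,255),60,(130,125,370,240))
for ce,s in b: print('tin',ce,s[4],hit(c,*ce,.073),hit(c,*ce,.133))
```

```text
t [-0.1706 -0.0241  0.0269] r [-0.01 -0.01 58.23] clk 17.6
tin [347.2 170.5] 165 [ 0.5265 -0.3542  0.073 ] [ 0.5117 -0.3392  0.133 ]
```

Emit:
move_arm([
  {"tx": -0.036,"ty": -0.005,"tz": 0.0,"rx": 0,"ry": 0,"rz": 7,"grip": 1},
  {"tx": -0.07,"ty": -0.01,"tz": 0.0,"rx": 0,"ry": 0,"rz": 14,"grip": 1},
  {"tx": -0.1,"ty": -0.015,"tz": 0.0,"rx": 0,"ry": 0,"rz": 21,"grip": 1},
  {"tx": -0.14,"ty": -0.02,"tz": 0.0,"rx": 0,"ry": 0,"rz": 28,"grip": 1},
  {"tx": -0.171,"ty": -0.024,"tz": 0.0,"rx": 0,"ry": 0,"rz": 35,"grip": 1},
  {"tx": -0.171,"ty": -0.024,"tz": 0.02,"rx": 0,"ry": 0,"rz": 42,"grip": 1},
  {"tx": -0.171,"ty": -0.024,"tz": 0.02,"rx": 0,"ry": 0,"rz": 49,"grip": 1},
  {"tx": -0.171,"ty": -0.024,"tz": 0.02,"rx": 0,"ry": 0,"rz": 56,"grip": 1},
])

```text
clock: 18.32
ee_pos: [0.5283, -0.3561, 0.1856]
orientation: [1.0, 0.025, -0.001, -0.001]
wrist_force: [0.6, -0.2, 0.6]
finger_gap: 0.0853
gripper_force: 0.0
```

Run:
```python
from h import *
c,t=tins()
for a in t: print(*a)
manip.camera('wrist'); go(.528,-.354,.038,0)
```

```text
[312.9   3. ] 554 [ 0.6925 -0.3961  0.066 ]
[485.2   8.9] 636 [ 0.7342 -0.5906  0.066 ]
[84.6 53.6] 4556 [ 0.6482 -0.1825  0.066 ]
[324.3  37. ] 6743 [ 0.6616 -0.4076  0.066 ]
[264.1  60.7] 727 [ 0.6356 -0.3562  0.066 ]
[296.7  78.7] 313 [ 0.6215 -0.3852  0.066 ]
[455.9 125.1] 2687 [ 0.598  -0.5572  0.066 ]
[329.2 118. ] 2120 [ 0.589 -0.417  0.066]
[ 18.6 120.9] 727 [ 0.5853 -0.0845  0.066 ]
[353.8 148.5] 1342 [ 0.5628 -0.4435  0.066 ]
[256.7 176.3] 3535 [ 0.5311 -0.3548  0.066 ]
[465.6 158.7] 1545 [ 0.5639 -0.5793  0.066 ]
[347.1 207.2] 990 [ 0.5041 -0.4453  0.066 ]
[353.7 231.9] 2224 [ 0.4769 -0.4572  0.066 ]
[468.2 234.8] 1687 [ 0.4717 -0.6155  0.066 ]
[ 95.9 258.5] 2140 [ 0.423  -0.1718  0.066 ]
[474.1 271.5] 1573 [ 0.4149 -0.6529  0.066 ]
[251.6 293.5] 5267 [ 0.3952 -0.3557  0.066 ]
[485.  294.7] 359 [ 0.3684 -0.7015  0.066 ]
[ 36.5 297.9] 312 [ 0.3311 -0.0383  0.066 ]
[489.5 315.2] 660 [ 0.3198 -0.7419  0.066 ]
[ 21.3 343.5] 451 [0.1886 0.0708 0.066 ]
[392.6 367.4] 333 [ 0.2336 -0.5814  0.066 ]
t [-0.0011 -0.0021  0.1486] r [-0.03  0.02  3.1 ] clk 18.4
```

Emit:
move_arm([
  {"tx": 0.0,"ty": 0.0,"tz": 0.035,"rx": 0,"ry": 0,"rz": 3,"grip": 1},
  {"tx": 0.0,"ty": 0.0,"tz": 0.075,"rx": 0,"ry": 0,"rz": 3,"grip": 1},
  {"tx": 0.0,"ty": 0.0,"tz": 0.115,"rx": 0,"ry": 0,"rz": 3,"grip": 1},
  {"tx": 0.0,"ty": 0.0,"tz": 0.147,"rx": 0,"ry": 0,"rz": 3,"grip": 1},
  {"tx": 0.0,"ty": 0.0,"tz": 0.147,"rx": 0,"ry": 0,"rz": 3,"grip": -1},
  {"tx": 0.0,"ty": 0.0,"tz": 0.147,"rx": 0,"ry": 0,"rz": 3,"grip": -1},
  {"tx": 0.0,"ty": 0.0,"tz": 0.147,"rx": 0,"ry": 0,"rz": 3,"grip": -1},
  {"tx": 0.0,"ty": 0.0,"tz": 0.147,"rx": 0,"ry": 0,"rz": 3,"grip": -1},
])

```text
clock: 19.08
ee_pos: [0.5314, -0.3572, 0.0425]
orientation: [1.0, 0.001, 0.002, 0.001]
wrist_force: [0.3, 0.5, -1.9]
finger_gap: 0.0585
gripper_force: 53.7
```

Emit:
move_arm([
  {"tx": 0,"ty": 0,"tz": 0,"rx": 0,"ry": 0,"rz": 0,"grip": -1},
  {"tx": 0,"ty": 0,"tz": -0.03,"rx": 0,"ry": 0,"rz": 0,"grip": -1},
  {"tx": 0,"ty": 0,"tz": -0.06,"rx": 0,"ry": 0,"rz": 0,"grip": -1},
  {"tx": 0,"ty": 0,"tz": -0.09,"rx": 0,"ry": 0,"rz": 0,"grip": -1},
  {"tx": 0,"ty": 0,"tz": -0.12,"rx": 0,"ry": 0,"rz": 0,"grip": -1},
  {"tx": 0,"ty": 0,"tz": -0.14,"rx": 0,"ry": 0,"rz": 0,"grip": -1},
  {"tx": 0,"ty": 0,"tz": -0.14,"rx": 0,"ry": 0,"rz": 0,"grip": -1},
  {"tx": 0,"ty": 0,"tz": -0.14,"rx": 0,"ry": 0,"rz": 0,"grip": -1},
])

```text
clock: 19.75
ee_pos: [0.5307, -0.3568, 0.1826]
orientation: [1.0, 0.0, 0.002, 0.002]
wrist_force: [-0.1, 0.1, -1.5]
finger_gap: 0.059
gripper_force: 54.5
```

Run:
```python
from h import *
weigh()
go(.52,.175,.16,0)
go(.642,-.137,.18,87)
c=cam('top')
b,_=blobs(c,(22,120,120),(35,255,255),60,(130,125,370,240))
for ce,s in b: print('tin',ce,s[4],hit(c,*ce,.073),hit(c,*ce,.133))
```

```text
Fz [-2.06 -1.56 -0.9 ] gap 0.0588 [ 0.5287 -0.3552  0.1787] 54.51854646205902
t [-0.0086 -0.5302  0.0196] r [-0.09  0.1   0.01] clk 19.9
t [ 0.1133 -0.2182 -0.0012] r [ -0.15   0.01 -86.99] clk 19.9
tin [310.5 138.8] 171 [ 0.6575 -0.2273  0.073 ] [ 0.6375 -0.2174  0.133 ]
tin [207.1 210.9] 160 [0.4008 0.1734 0.073 ] [0.3911 0.1672 0.133 ]
```

Tin 3 weighs about 1.5 N, so it is empty. Tin 2 stands in the tray at (0.638, -0.217).

Emit:
move_arm([
  {"tx": -0.009,"ty": -0.265,"tz": 0,"rx": 0,"ry": 0,"rz": 0,"grip": -1},
  {"tx": -0.009,"ty": -0.265,"tz": 0,"rx": 0,"ry": 0,"rz": 0,"grip": -1},
  {"tx": -0.009,"ty": -0.265,"tz": 0,"rx": 0,"ry": 0,"rz": 0,"grip": -1},
  {"tx": -0.009,"ty": -0.265,"tz": 0,"rx": 0,"ry": 0,"rz": 0,"grip": -1},
  {"tx": -0.009,"ty": -0.265,"tz": 0,"rx": 0,"ry": 0,"rz": 0,"grip": -1},
  {"tx": -0.009,"ty": -0.265,"tz": 0,"rx": 0,"ry": 0,"rz": 0,"grip": -1},
  {"tx": -0.009,"ty": -0.265,"tz": 0,"rx": 0,"ry": 0,"rz": 0,"grip": -1},
  {"tx": -0.009,"ty": -0.265,"tz": 0,"rx": 0,"ry": 0,"rz": 0,"grip": -1},
])

```text
clock: 20.62
ee_pos: [0.5187, -0.0867, 0.1785]
orientation: [1.0, 0.002, -0.002, -0.001]
wrist_force: [-0.3, -0.1, -1.7]
finger_gap: 0.0588
gripper_force: 54.9
```

Emit:
move_arm([
  {"tx": 0,"ty": -0.265,"tz": 0,"rx": 0,"ry": 0,"rz": 0,"grip": -1},
  {"tx": 0,"ty": -0.265,"tz": 0,"rx": 0,"ry": 0,"rz": 0,"grip": -1},
  {"tx": 0,"ty": -0.265,"tz": 0,"rx": 0,"ry": 0,"rz": 0,"grip": -1},
  {"tx": 0,"ty": -0.265,"tz": 0,"rx": 0,"ry": 0,"rz": 0,"grip": -1},
  {"tx": 0,"ty": -0.265,"tz": 0,"rx": 0,"ry": 0,"rz": 0,"grip": -1},
  {"tx": 0,"ty": -0.265,"tz": 0,"rx": 0,"ry": 0,"rz": 0,"grip": -1},
  {"tx": 0,"ty": -0.265,"tz": 0,"rx": 0,"ry": 0,"rz": 0,"grip": -1},
  {"tx": 0,"ty": -0.265,"tz": 0.03,"rx": 0,"ry": 0,"rz": 0,"grip": -1},
])

```text
clock: 21.28
ee_pos: [0.5253, 0.178, 0.1535]
orientation: [1.0, 0.002, 0.005, -0.002]
wrist_force: [1.6, 0.5, -1.8]
finger_gap: 0.0585
gripper_force: 55.1
```

Run:
```python
from h import *
weigh()
go(.52,.175,.042,0)
```

```text
Fz [-6.4  -2.2  -1.67] gap 0.0587 [0.5186 0.1731 0.1476] 55.0328528881073
t [ 0.002  -0.002   0.1055] r [0.1  0.35 0.03] clk 21.4
```

Emit:
move_arm([
  {"tx": 0,"ty": 0,"tz": 0.035,"rx": 0,"ry": 0,"rz": 0,"grip": -1},
  {"tx": 0,"ty": 0,"tz": 0.07,"rx": 0,"ry": 0,"rz": 0,"grip": -1},
  {"tx": 0,"ty": 0,"tz": 0.09,"rx": 0,"ry": 0,"rz": 0,"grip": -1},
  {"tx": 0,"ty": 0,"tz": 0.1,"rx": 0,"ry": 0,"rz": 0,"grip": -1},
  {"tx": 0,"ty": 0,"tz": 0.104,"rx": 0,"ry": 0,"rz": 0,"grip": -1},
  {"tx": 0,"ty": 0,"tz": 0.104,"rx": 0,"ry": 0,"rz": 0,"grip": -1},
  {"tx": 0,"ty": 0,"tz": 0.104,"rx": 0,"ry": 0,"rz": 0,"grip": -1},
  {"tx": 0,"ty": 0,"tz": 0.104,"rx": 0,"ry": 0,"rz": 0,"grip": 0.9},
])

```text
clock: 22.1
ee_pos: [0.5222, 0.1741, 0.0476]
orientation: [1.0, -0.0, 0.002, -0.0]
wrist_force: [0.0, -0.4, 0.3]
finger_gap: 0.0692
gripper_force: 0.0
```

Emit:
move_arm([
  {"tx": 0,"ty": 0,"tz": 0,"rx": 0,"ry": 0,"rz": 0,"grip": 0.9},
  {"tx": 0,"ty": 0,"tz": 0,"rx": 0,"ry": 0,"rz": 0,"grip": 0.9},
  {"tx": 0,"ty": 0,"tz": 0,"rx": 0,"ry": 0,"rz": 0,"grip": 0.9},
  {"tx": 0,"ty": 0,"tz": -0.03,"rx": 0,"ry": 0,"rz": 0,"grip": 0.9},
  {"tx": 0,"ty": 0,"tz": -0.07,"rx": 0,"ry": 0,"rz": 0,"grip": 0.9},
  {"tx": 0,"ty": 0,"tz": -0.11,"rx": 0,"ry": 0,"rz": 0,"grip": 0.9},
  {"tx": 0,"ty": 0,"tz": -0.15,"rx": 0,"ry": 0,"rz": 0,"grip": 0.9},
  {"tx": 0,"ty": 0,"tz": -0.15,"rx": 0,"ry": 0,"rz": 0,"grip": 0.9},
])

```text
clock: 22.77
ee_pos: [0.5257, 0.1753, 0.2043]
orientation: [1.0, 0.0, 0.007, -0.001]
wrist_force: [1.2, -0.8, -0.1]
finger_gap: 0.0811
gripper_force: 0.0
```

Run:
```python
from h import *
manip.camera('wrist')
go(.423,-.171,.19,0)
c=cam('top')
b,_=blobs(c,(22,120,120),(35,255,255),60,(130,125,370,240))
for ce,s in b: print('tin',ce,s[4],hit(c,*ce,.073),hit(c,*ce,.133))
```

```text
t [-0.1013  0.3459  0.0093] r [-0.12 -0.58  0.01] clk 22.8
tin [310.5 138.9] 190 [ 0.6571 -0.2272  0.073 ] [ 0.6371 -0.2173  0.133 ]
tin [204.5 176.2] 81 [0.5323 0.1792 0.073 ] [0.5173 0.1728 0.133 ]
tin [300.3 201.1] 189 [ 0.4197 -0.1706  0.073 ] [ 0.4092 -0.163   0.133 ]
tin [332. 204.] 198 [ 0.4029 -0.2861  0.073 ] [ 0.3931 -0.2738  0.133 ]
```

Emit:
move_arm([
  {"tx": -0.099,"ty": 0.345,"tz": 0.01,"rx": 0,"ry": 0,"rz": 0,"grip": 1},
  {"tx": -0.099,"ty": 0.345,"tz": 0.01,"rx": 0,"ry": 0,"rz": 0,"grip": 1},
  {"tx": -0.099,"ty": 0.345,"tz": 0.01,"rx": 0,"ry": 0,"rz": 0,"grip": 1},
  {"tx": -0.099,"ty": 0.345,"tz": 0.01,"rx": 0,"ry": 0,"rz": 0,"grip": 1},
  {"tx": -0.099,"ty": 0.345,"tz": 0.01,"rx": 0,"ry": 0,"rz": 0,"grip": 1},
  {"tx": -0.099,"ty": 0.345,"tz": 0.01,"rx": 0,"ry": 0,"rz": 0,"grip": 1},
  {"tx": -0.099,"ty": 0.345,"tz": 0.01,"rx": 0,"ry": 0,"rz": 0,"grip": 1},
  {"tx": -0.099,"ty": 0.345,"tz": 0.01,"rx": 0,"ry": 0,"rz": 0,"grip": 1},
])

```text
clock: 23.53
ee_pos: [0.4265, -0.1472, 0.1851]
orientation: [1.0, 0.0, -0.001, -0.001]
wrist_force: [0.9, 0.3, -0.2]
finger_gap: 0.0855
gripper_force: 0.0
```

Run:
```python
from h import *
manip.camera('wrist');manip.camera('wrist')
go(.423,-.171,.038,0)
```

```text
t [-0.0028  0.0198  0.1472] r [ 0.05  0.16 -0.37] clk 23.6
```

Emit:
move_arm([
  {"tx": -0.003,"ty": 0.02,"tz": 0.03,"rx": 0,"ry": 0,"rz": 0,"grip": 1},
  {"tx": -0.003,"ty": 0.02,"tz": 0.07,"rx": 0,"ry": 0,"rz": 0,"grip": 1},
  {"tx": -0.003,"ty": 0.02,"tz": 0.11,"rx": 0,"ry": 0,"rz": 0,"grip": 1},
  {"tx": -0.003,"ty": 0.02,"tz": 0.146,"rx": 0,"ry": 0,"rz": 0,"grip": 1},
  {"tx": -0.003,"ty": 0.02,"tz": 0.146,"rx": 0,"ry": 0,"rz": 0,"grip": -1},
  {"tx": -0.003,"ty": 0.02,"tz": 0.146,"rx": 0,"ry": 0,"rz": 0,"grip": -1},
  {"tx": -0.003,"ty": 0.02,"tz": 0.146,"rx": 0,"ry": 0,"rz": 0,"grip": -1},
  {"tx": -0.003,"ty": 0.02,"tz": 0.146,"rx": 0,"ry": 0,"rz": 0,"grip": -1},
])

```text
clock: 24.3
ee_pos: [0.4265, -0.1662, 0.0421]
orientation: [1.0, 0.0, 0.001, 0.0]
wrist_force: [-0.1, 0.5, -5.3]
finger_gap: 0.0589
gripper_force: 55.3
```

Emit:
move_arm([
  {"tx": 0,"ty": 0,"tz": 0,"rx": 0,"ry": 0,"rz": 0,"grip": -1},
  {"tx": 0,"ty": 0,"tz": -0.03,"rx": 0,"ry": 0,"rz": 0,"grip": -1},
  {"tx": 0,"ty": 0,"tz": -0.06,"rx": 0,"ry": 0,"rz": 0,"grip": -1},
  {"tx": 0,"ty": 0,"tz": -0.09,"rx": 0,"ry": 0,"rz": 0,"grip": -1},
  {"tx": 0,"ty": 0,"tz": -0.12,"rx": 0,"ry": 0,"rz": 0,"grip": -1},
  {"tx": 0,"ty": 0,"tz": -0.14,"rx": 0,"ry": 0,"rz": 0,"grip": -1},
  {"tx": 0,"ty": 0,"tz": -0.14,"rx": 0,"ry": 0,"rz": 0,"grip": -1},
  {"tx": 0,"ty": 0,"tz": -0.14,"rx": 0,"ry": 0,"rz": 0,"grip": -1},
])

```text
clock: 24.97
ee_pos: [0.4265, -0.1664, 0.1824]
orientation: [1.0, 0.0, 0.002, 0.001]
wrist_force: [-0.6, 0.6, -6.1]
finger_gap: 0.0588
gripper_force: 58.8
```

Run:
```python
from h import *
weigh()
go(.465,.28,.16,0)
go(.642,-.137,.18,87)
```

```text
Fz [-5.46 -5.72 -5.63] gap 0.0588 [ 0.4244 -0.1654  0.1795] 58.77242982387543
t [ 0.0406 -0.4454  0.02  ] r [-0.08  0.13 -0.  ] clk 25.1
t [ 0.2176 -0.0284 -0.001 ] r [ -0.16   0.04 -87.  ] clk 25.1
```

Tin 4 is full (5.6 N) and goes in the tray's front slot.

Emit:
move_arm([
  {"tx": 0.0,"ty": 0,"tz": -0.03,"rx": 0,"ry": 0,"rz": -7,"grip": -1},
  {"tx": 0.036,"ty": -0.014,"tz": -0.03,"rx": 0,"ry": 0,"rz": -14,"grip": -1},
  {"tx": 0.07,"ty": -0.028,"tz": -0.03,"rx": 0,"ry": 0,"rz": -21,"grip": -1},
  {"tx": 0.1,"ty": -0.028,"tz": -0.03,"rx": 0,"ry": 0,"rz": -28,"grip": -1},
  {"tx": 0.13,"ty": -0.028,"tz": -0.03,"rx": 0,"ry": 0,"rz": -35,"grip": -1},
  {"tx": 0.16,"ty": -0.028,"tz": -0.03,"rx": 0,"ry": 0,"rz": -42,"grip": -1},
  {"tx": 0.19,"ty": -0.028,"tz": -0.03,"rx": 0,"ry": 0,"rz": -49,"grip": -1},
  {"tx": 0.216,"ty": -0.028,"tz": -0.03,"rx": 0,"ry": 0,"rz": -56,"grip": -1},
])

```text
clock: 25.78
ee_pos: [0.6425, -0.1376, 0.2078]
orientation: [0.881, 0.472, -0.001, -0.001]
wrist_force: [-0.1, -0.5, -6.3]
finger_gap: 0.0586
gripper_force: 58.3
```

Emit:
move_arm([
  {"tx": 0,"ty": 0,"tz": 0,"rx": 0,"ry": 0,"rz": -7,"grip": -1},
  {"tx": 0,"ty": 0,"tz": 0,"rx": 0,"ry": 0,"rz": -14,"grip": -1},
  {"tx": 0,"ty": 0,"tz": 0,"rx": 0,"ry": 0,"rz": -21,"grip": -1},
  {"tx": 0,"ty": 0,"tz": 0,"rx": 0,"ry": 0,"rz": -28,"grip": -1},
  {"tx": 0,"ty": 0,"tz": 0,"rx": 0,"ry": 0,"rz": -31,"grip": -1},
  {"tx": 0,"ty": 0,"tz": 0,"rx": 0,"ry": 0,"rz": -31,"grip": -1},
  {"tx": 0,"ty": 0,"tz": 0,"rx": 0,"ry": 0,"rz": -31,"grip": -1},
  {"tx": 0,"ty": 0,"tz": 0,"rx": 0,"ry": 0,"rz": -31,"grip": -1},
])

```text
clock: 26.45
ee_pos: [0.641, -0.1381, 0.2092]
orientation: [0.726, 0.688, -0.001, -0.001]
wrist_force: [-0.9, 0.6, -5.9]
finger_gap: 0.0584
gripper_force: 58.7
```

Run:
```python
from h import *
weigh()
go(.641,-.137,.101,87)
```

```text
Fz [-5.85 -5.42 -5.48] gap 0.0586 [ 0.6415 -0.1382  0.2102] 58.6544805765152
t [ 0.0012 -0.0005  0.1093] r [-0.04 -0.01 -0.06] clk 26.6
```

Emit:
move_arm([
  {"tx": 0,"ty": 0,"tz": 0.035,"rx": 0,"ry": 0,"rz": 0,"grip": -1},
  {"tx": 0,"ty": 0,"tz": 0.065,"rx": 0,"ry": 0,"rz": 0,"grip": -1},
  {"tx": 0,"ty": 0,"tz": 0.09,"rx": 0,"ry": 0,"rz": 0,"grip": -1},
  {"tx": 0,"ty": 0,"tz": 0.1,"rx": 0,"ry": 0,"rz": 0,"grip": -1},
  {"tx": 0,"ty": 0,"tz": 0.105,"rx": 0,"ry": 0,"rz": 0,"grip": -1},
  {"tx": 0,"ty": 0,"tz": 0.105,"rx": 0,"ry": 0,"rz": 0,"grip": -1},
  {"tx": 0,"ty": 0,"tz": 0.105,"rx": 0,"ry": 0,"rz": 0,"grip": -1},
  {"tx": 0,"ty": 0,"tz": 0.105,"rx": 0,"ry": 0,"rz": 0,"grip": -1},
])

```text
clock: 27.27
ee_pos: [0.6434, -0.1387, 0.1077]
orientation: [0.725, 0.688, 0.001, 0.002]
wrist_force: [0.4, 0.3, -5.4]
finger_gap: 0.0585
gripper_force: 60.0
```

Run:
```python
from h import *
weigh()
```

```text
Fz [-5.36 -6.09 -6.24] gap 0.059 [ 0.6427 -0.1385  0.1072] 59.97437238693237
```

Emit:
move_arm([
  {"tx": 0,"ty": 0,"tz": 0.004,"rx": 0,"ry": 0,"rz": 0,"grip": -1},
  {"tx": 0,"ty": 0,"tz": 0.007,"rx": 0,"ry": 0,"rz": 0,"grip": -1},
  {"tx": 0,"ty": 0,"tz": 0.007,"rx": 0,"ry": 0,"rz": 0,"grip": -1},
  {"tx": 0,"ty": 0,"tz": 0.007,"rx": 0,"ry": 0,"rz": 0,"grip": -1},
  {"tx": 0,"ty": 0,"tz": 0.007,"rx": 0,"ry": 0,"rz": 0,"grip": 0.8},
  {"tx": 0,"ty": 0,"tz": 0.007,"rx": 0,"ry": 0,"rz": 0,"grip": 0.8},
  {"tx": 0,"ty": 0,"tz": 0.007,"rx": 0,"ry": 0,"rz": 0,"grip": 0.8},
  {"tx": 0,"ty": 0,"tz": 0.007,"rx": 0,"ry": 0,"rz": 0,"grip": 0.8},
])

```text
clock: 28.08
ee_pos: [0.6419, -0.1382, 0.0987]
orientation: [0.725, 0.688, 0.0, 0.0]
wrist_force: [0.0, -0.9, 1.0]
finger_gap: 0.077
gripper_force: 0.0
```

Emit:
move_arm([
  {"tx": 0,"ty": 0,"tz": -0.03,"rx": 0,"ry": 0,"rz": 0,"grip": 0.9},
  {"tx": 0,"ty": 0,"tz": -0.06,"rx": 0,"ry": 0,"rz": 0,"grip": 0.9},
  {"tx": 0,"ty": 0,"tz": -0.09,"rx": 0,"ry": 0,"rz": 0,"grip": 0.9},
  {"tx": 0,"ty": 0,"tz": -0.11,"rx": 0,"ry": 0,"rz": 0,"grip": 0.9},
  {"tx": 0,"ty": 0,"tz": -0.11,"rx": 0,"ry": 0,"rz": 7,"grip": 0.9},
  {"tx": 0,"ty": 0,"tz": -0.11,"rx": 0,"ry": 0,"rz": 14,"grip": 0.9},
  {"tx": 0,"ty": 0,"tz": -0.11,"rx": 0,"ry": 0,"rz": 21,"grip": 0.9},
  {"tx": 0,"ty": 0,"tz": -0.11,"rx": 0,"ry": 0,"rz": 28,"grip": 0.9},
])

```text
clock: 28.75
ee_pos: [0.6418, -0.1382, 0.2088]
orientation: [0.872, 0.49, 0.0, 0.0]
wrist_force: [0.7, 0.5, -0.2]
finger_gap: 0.081
gripper_force: 0.0
```

Run:
```python
from h import *
manip.camera('wrist')
go(.405,-.285,.2,0)
c=cam('top')
b,_=blobs(c,(22,120,120),(35,255,255),60,(130,125,370,240))
for ce,s in b: print('tin',ce,s[4],hit(c,*ce,.073),hit(c,*ce,.133))
```

```text
t [-0.2494 -0.124   0.0086] r [-0.   -0.01 58.24] clk 28.8
tin [332.1 203.9] 189 [ 0.4032 -0.2865  0.073 ] [ 0.3934 -0.2742  0.133 ]
```

Emit:
move_arm([
  {"tx": -0.034,"ty": -0.017,"tz": 0.0,"rx": 0,"ry": 0,"rz": 7,"grip": 1},
  {"tx": -0.068,"ty": -0.034,"tz": 0.0,"rx": 0,"ry": 0,"rz": 14,"grip": 1},
  {"tx": -0.1,"ty": -0.05,"tz": 0.0,"rx": 0,"ry": 0,"rz": 21,"grip": 1},
  {"tx": -0.134,"ty": -0.067,"tz": 0.0,"rx": 0,"ry": 0,"rz": 28,"grip": 1},
  {"tx": -0.168,"ty": -0.084,"tz": 0.01,"rx": 0,"ry": 0,"rz": 35,"grip": 1},
  {"tx": -0.2,"ty": -0.1,"tz": 0.01,"rx": 0,"ry": 0,"rz": 42,"grip": 1},
  {"tx": -0.234,"ty": -0.117,"tz": 0.01,"rx": 0,"ry": 0,"rz": 49,"grip": 1},
  {"tx": -0.249,"ty": -0.124,"tz": 0.01,"rx": 0,"ry": 0,"rz": 56,"grip": 1},
])

```text
clock: 29.52
ee_pos: [0.4035, -0.2889, 0.1984]
orientation: [1.0, 0.025, -0.001, -0.0]
wrist_force: [-0.5, -0.0, 0.1]
finger_gap: 0.0854
gripper_force: 0.0
```

Run:
```python
from h import *
manip.camera('wrist');manip.camera('wrist')
c,t=tins()
for a in t:
    if abs(a[2][0]-.405)<.04 and abs(a[2][1]+.285)<.04: print(*a)
go(.405,-.285,.038,0)
```

```text
[291. 210.] 21257 [ 0.3703 -0.3244  0.066 ]
t [-0.0013 -0.0035  0.1608] r [-0.01 -0.02  3.11] clk 29.7
```

Emit:
move_arm([
  {"tx": 0.0,"ty": -0.003,"tz": 0.035,"rx": 0,"ry": 0,"rz": 3,"grip": 1},
  {"tx": 0.0,"ty": -0.003,"tz": 0.075,"rx": 0,"ry": 0,"rz": 3,"grip": 1},
  {"tx": 0.0,"ty": -0.003,"tz": 0.115,"rx": 0,"ry": 0,"rz": 3,"grip": 1},
  {"tx": 0.0,"ty": -0.003,"tz": 0.15,"rx": 0,"ry": 0,"rz": 3,"grip": 1},
  {"tx": 0.0,"ty": -0.003,"tz": 0.159,"rx": 0,"ry": 0,"rz": 3,"grip": 1},
  {"tx": 0.0,"ty": -0.003,"tz": 0.159,"rx": 0,"ry": 0,"rz": 3,"grip": -1},
  {"tx": 0.0,"ty": -0.003,"tz": 0.159,"rx": 0,"ry": 0,"rz": 3,"grip": -1},
  {"tx": 0.0,"ty": -0.003,"tz": 0.159,"rx": 0,"ry": 0,"rz": 3,"grip": -1},
])

```text
clock: 30.33
ee_pos: [0.4084, -0.2852, 0.0415]
orientation: [1.0, 0.001, 0.001, 0.001]
wrist_force: [-0.3, -0.0, -2.1]
finger_gap: 0.0608
gripper_force: 54.2
```

Emit:
move_arm([
  {"tx": 0,"ty": 0,"tz": 0,"rx": 0,"ry": 0,"rz": 0,"grip": -1},
  {"tx": 0,"ty": 0,"tz": 0,"rx": 0,"ry": 0,"rz": 0,"grip": -1},
  {"tx": 0,"ty": 0,"tz": -0.03,"rx": 0,"ry": 0,"rz": 0,"grip": -1},
  {"tx": 0,"ty": 0,"tz": -0.06,"rx": 0,"ry": 0,"rz": 0,"grip": -1},
  {"tx": 0,"ty": 0,"tz": -0.09,"rx": 0,"ry": 0,"rz": 0,"grip": -1},
  {"tx": 0,"ty": 0,"tz": -0.12,"rx": 0,"ry": 0,"rz": 0,"grip": -1},
  {"tx": 0,"ty": 0,"tz": -0.15,"rx": 0,"ry": 0,"rz": 0,"grip": -1},
  {"tx": 0,"ty": 0,"tz": -0.15,"rx": 0,"ry": 0,"rz": 0,"grip": -1},
])

```text
clock: 31.0
ee_pos: [0.4103, -0.2877, 0.1965]
orientation: [1.0, 0.0, 0.005, 0.004]
wrist_force: [0.8, -0.8, -1.3]
finger_gap: 0.0606
gripper_force: 55.0
```

Run:
```python
from h import *
weigh()
go(.465,.28,.19,0)
c=cam('top')
b,_=blobs(c,(22,120,120),(35,255,255),60,(130,125,370,240))
for ce,s in b: print('tin',ce,s[4],hit(c,*ce,.073),hit(c,*ce,.133))
```

```text
Fz [-1.68 -1.03 -1.71] gap 0.0607 [ 0.4071 -0.2848  0.1904] 55.01315027475357
t [ 0.058  -0.5648 -0.0002] r [ 0.06 -0.07  0.01] clk 31.1
tin [289.2 138.9] 186 [ 0.6614 -0.1465  0.073 ] [ 0.6411 -0.1398  0.133 ]
tin [310.4 138.8] 187 [ 0.6575 -0.2269  0.073 ] [ 0.6375 -0.217   0.133 ]
tin [206. 179.] 171 [0.5213 0.174  0.073 ] [0.5067 0.1677 0.133 ]
tin [205.1 209.8] 125 [0.4053 0.1806 0.073 ] [0.3954 0.1741 0.133 ]
```

Tin 5 is empty; the two full tins stand in the tray at y = -0.140 and -0.217. It goes to the pan at (0.465, 0.28).

Emit:
move_arm([
  {"tx": 0.03,"ty": -0.285,"tz": 0,"rx": 0,"ry": 0,"rz": 0,"grip": -1},
  {"tx": 0.03,"ty": -0.285,"tz": 0,"rx": 0,"ry": 0,"rz": 0,"grip": -1},
  {"tx": 0.03,"ty": -0.285,"tz": 0,"rx": 0,"ry": 0,"rz": 0,"grip": -1},
  {"tx": 0.03,"ty": -0.285,"tz": 0,"rx": 0,"ry": 0,"rz": 0,"grip": -1},
  {"tx": 0.03,"ty": -0.285,"tz": 0,"rx": 0,"ry": 0,"rz": 0,"grip": -1},
  {"tx": 0.03,"ty": -0.285,"tz": 0,"rx": 0,"ry": 0,"rz": 0,"grip": -1},
  {"tx": 0.03,"ty": -0.285,"tz": 0,"rx": 0,"ry": 0,"rz": 0,"grip": -1},
  {"tx": 0.03,"ty": -0.285,"tz": 0,"rx": 0,"ry": 0,"rz": 0,"grip": -1},
])

```text
clock: 31.87
ee_pos: [0.4355, 0.0062, 0.1883]
orientation: [1.0, 0.002, -0.002, -0.002]
wrist_force: [-0.6, -1.2, -1.8]
finger_gap: 0.0603
gripper_force: 55.1
```

Emit:
move_arm([
  {"tx": 0.028,"ty": -0.28,"tz": 0,"rx": 0,"ry": 0,"rz": 0,"grip": -1},
  {"tx": 0.028,"ty": -0.28,"tz": 0,"rx": 0,"ry": 0,"rz": 0,"grip": -1},
  {"tx": 0.028,"ty": -0.28,"tz": 0,"rx": 0,"ry": 0,"rz": 0,"grip": -1},
  {"tx": 0.028,"ty": -0.28,"tz": 0,"rx": 0,"ry": 0,"rz": 0,"grip": -1},
  {"tx": 0.028,"ty": -0.28,"tz": 0,"rx": 0,"ry": 0,"rz": 0,"grip": -1},
  {"tx": 0.028,"ty": -0.28,"tz": 0,"rx": 0,"ry": 0,"rz": 0,"grip": -1},
  {"tx": 0.028,"ty": -0.28,"tz": 0,"rx": 0,"ry": 0,"rz": 0,"grip": -1},
  {"tx": 0.028,"ty": -0.28,"tz": 0.03,"rx": 0,"ry": 0,"rz": 0,"grip": -1},
])

```text
clock: 32.53
ee_pos: [0.4697, 0.2872, 0.1628]
orientation: [1.0, 0.002, 0.005, -0.003]
wrist_force: [2.1, 1.0, -0.3]
finger_gap: 0.0606
gripper_force: 55.2
```

Run:
```python
from h import *
weigh()
go(.465,.28,.042,0)
```

```text
Fz [-6.01 -2.72 -0.46] gap 0.0601 [0.4622 0.279  0.1566] 55.20695060491562
t [ 0.0036 -0.0014  0.1146] r [0.2  0.42 0.07] clk 32.7
```

Emit:
move_arm([
  {"tx": 0,"ty": 0,"tz": 0.035,"rx": 0,"ry": 0,"rz": 0,"grip": -1},
  {"tx": 0,"ty": 0,"tz": 0.07,"rx": 0,"ry": 0,"rz": 0,"grip": -1},
  {"tx": 0,"ty": 0,"tz": 0.095,"rx": 0,"ry": 0,"rz": 0,"grip": -1},
  {"tx": 0,"ty": 0,"tz": 0.108,"rx": 0,"ry": 0,"rz": 0,"grip": -1},
  {"tx": 0,"ty": 0,"tz": 0.114,"rx": 0,"ry": 0,"rz": 0,"grip": -1},
  {"tx": 0,"ty": 0,"tz": 0.114,"rx": 0,"ry": 0,"rz": 0,"grip": -1},
  {"tx": 0,"ty": 0,"tz": 0.114,"rx": 0,"ry": 0,"rz": 0,"grip": -1},
  {"tx": 0,"ty": 0,"tz": 0.114,"rx": 0,"ry": 0,"rz": 0,"grip": 0.9},
])

```text
clock: 33.35
ee_pos: [0.4663, 0.2803, 0.0471]
orientation: [1.0, -0.0, 0.001, -0.0]
wrist_force: [-0.2, 0.5, 0.1]
finger_gap: 0.0709
gripper_force: 0.0
```

Emit:
move_arm([
  {"tx": 0,"ty": 0,"tz": 0,"rx": 0,"ry": 0,"rz": 0,"grip": 0.9},
  {"tx": 0,"ty": 0,"tz": 0,"rx": 0,"ry": 0,"rz": 0,"grip": 0.9},
  {"tx": 0,"ty": 0,"tz": 0,"rx": 0,"ry": 0,"rz": 0,"grip": 0.9},
  {"tx": 0,"ty": 0,"tz": -0.03,"rx": 0,"ry": 0,"rz": 0,"grip": 0.9},
  {"tx": 0,"ty": 0,"tz": -0.07,"rx": 0,"ry": 0,"rz": 0,"grip": 0.9},
  {"tx": 0,"ty": 0,"tz": -0.11,"rx": 0,"ry": 0,"rz": 0,"grip": 0.9},
  {"tx": 0,"ty": 0,"tz": -0.15,"rx": 0,"ry": 0,"rz": 0,"grip": 0.9},
  {"tx": 0,"ty": 0,"tz": -0.19,"rx": 0,"ry": 0,"rz": 0,"grip": 0.9},
])

```text
clock: 34.02
ee_pos: [0.4646, 0.2801, 0.2381]
orientation: [1.0, 0.0, 0.0, -0.0]
wrist_force: [1.2, 0.8, -0.4]
finger_gap: 0.0811
gripper_force: 0.0
```

Run:
```python
from h import *
manip.camera('wrist')
go(.55,-.38,.25,0)
c=cam('wrist'); save(c,'w6.png')
```

```text
t [ 0.0809  0.6621 -0.0063] r [-0.31 -0.7   0.02] clk 34.1
```

View pics/w6.png

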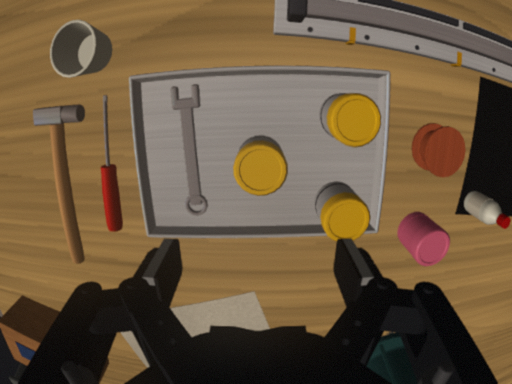

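Wrist view: three tins stand upright in the pan at (260,168), (355,120) and (345,215), with the spanner flat at (190,145). Next, the carriage grip.

Emit:
move_arm([
  {"tx": 0.01,"ty": 0.036,"tz": 0.0,"rx": 0,"ry": 0,"rz": -7,"grip": 0},
  {"tx": 0.02,"ty": 0.073,"tz": 0.0,"rx": 0,"ry": 0,"rz": -14,"grip": 0},
  {"tx": 0.03,"ty": 0.109,"tz": 0.0,"rx": 0,"ry": 0,"rz": -21,"grip": 0},
  {"tx": 0.04,"ty": 0.145,"tz": 0.0,"rx": 0,"ry": 0,"rz": -28,"grip": 0},
  {"tx": 0.05,"ty": 0.182,"tz": 0.0,"rx": 0,"ry": 0,"rz": -35,"grip": 0},
  {"tx": 0.06,"ty": 0.218,"tz": 0.0,"rx": 0,"ry": 0,"rz": -42,"grip": 0},
  {"tx": 0.07,"ty": 0.254,"tz": 0.0,"rx": 0,"ry": 0,"rz": -49,"grip": 0},
  {"tx": 0.08,"ty": 0.29,"tz": 0.0,"rx": 0,"ry": 0,"rz": -56,"grip": 0},
])

```text
clock: 34.78
ee_pos: [0.5441, -0.0086, 0.2354]
orientation: [0.897, 0.443, -0.0, -0.0]
wrist_force: [1.6, 0.7, 0.0]
finger_gap: 0.0433
gripper_force: 0.0
```

Run:
```python
from h import *
manip.camera('wrist'); manip.camera('wrist')
go(.634,-.298,.21,87)
```

```text
t [-0.172   0.2446  0.0263] r [  0.13   0.1  -34.78] clk 34.9
```

Emit:
move_arm([
  {"tx": -0.024,"ty": 0.034,"tz": 0.0,"rx": 0,"ry": 0,"rz": -7,"grip": 0},
  {"tx": -0.048,"ty": 0.068,"tz": 0.0,"rx": 0,"ry": 0,"rz": -14,"grip": 0},
  {"tx": -0.072,"ty": 0.102,"tz": 0.0,"rx": 0,"ry": 0,"rz": -21,"grip": 0},
  {"tx": -0.096,"ty": 0.137,"tz": 0.0,"rx": 0,"ry": 0,"rz": -28,"grip": 0},
  {"tx": -0.12,"ty": 0.17,"tz": 0.0,"rx": 0,"ry": 0,"rz": -34.8,"grip": 0},
  {"tx": -0.144,"ty": 0.204,"tz": 0.0,"rx": 0,"ry": 0,"rz": -34.8,"grip": 0},
  {"tx": -0.168,"ty": 0.239,"tz": 0.0,"rx": 0,"ry": 0,"rz": -34.8,"grip": 0},
  {"tx": -0.172,"ty": 0.245,"tz": 0.0,"rx": 0,"ry": 0,"rz": -34.8,"grip": 0},
])

```text
clock: 35.55
ee_pos: [0.6339, -0.2985, 0.2348]
orientation: [0.727, 0.687, -0.001, 0.001]
wrist_force: [0.6, 0.2, 0.9]
finger_gap: 0.0428
gripper_force: 0.0
```

Run:
```python
from h import *
manip.camera('wrist'); manip.camera('wrist')
go(.634,-.298,.11,87)
c=cam('wrist'); save(c,'w7.png')
b,_=blobs(c,(5,170,120),(15,255,255),150)
for ce,s in b: print(ce,s,hit(c,*ce,.147))
```

```text
t [-0.0032  0.0013  0.1246] r [-0.02 -0.01 -0.2 ] clk 35.6
[259.6 179.7] [ 248  153   24   52 1062] [ 0.6353 -0.2852  0.147 ]
```

View pics/w7.png

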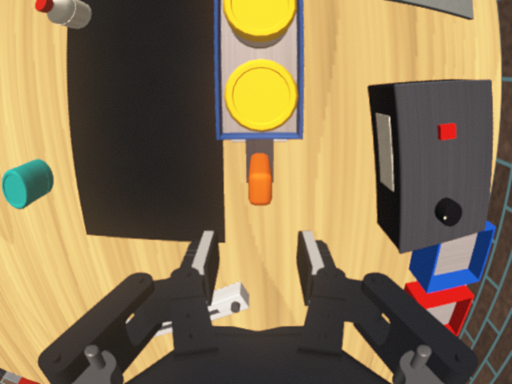

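Wrist view: the orange grip's top is around (260,192), centred between the fingers, and both full tins stand in the tray above it.

Emit:
move_arm([
  {"tx": 0,"ty": 0.001,"tz": 0.035,"rx": 0,"ry": 0,"rz": 0,"grip": 0},
  {"tx": 0,"ty": 0.001,"tz": 0.07,"rx": 0,"ry": 0,"rz": 0,"grip": 0},
  {"tx": 0,"ty": 0.001,"tz": 0.1,"rx": 0,"ry": 0,"rz": 0,"grip": 0},
  {"tx": 0,"ty": 0.001,"tz": 0.12,"rx": 0,"ry": 0,"rz": 0,"grip": 0},
  {"tx": 0,"ty": 0.001,"tz": 0.124,"rx": 0,"ry": 0,"rz": 0,"grip": 0},
  {"tx": 0,"ty": 0.001,"tz": 0.124,"rx": 0,"ry": 0,"rz": 0,"grip": -1},
  {"tx": 0,"ty": 0.001,"tz": 0.124,"rx": 0,"ry": 0,"rz": 0,"grip": -1},
  {"tx": 0,"ty": 0.001,"tz": 0.124,"rx": 0,"ry": 0,"rz": 0,"grip": -1},
], force=60)

```text
clock: 36.37
ee_pos: [0.635, -0.2918, 0.1129]
orientation: [0.725, 0.689, 0.001, 0.001]
wrist_force: [4.1, 3.2, -6.5]
finger_gap: 0.0192
gripper_force: 61.2
```

Run:
```python
from h import *
manip.camera('wrist'); manip.camera('wrist')
o=manip.observe();print(o['finger_gap'],o['wrist_force'],o['ee_pos'],o['gripper_force'])
p=o['ee_pos']; go(p[0]+.009,p[1]+.17,p[2],87)
```

```text
0.019195948435010025 [ 4.6205  2.6583 -6.597 ] [ 0.635  -0.2918  0.1129] 61.222363114356995
t [0.1702 0.0002 0.0001] r [ 0.15 -0.05  0.04] clk 36.5
```

Emit:
move_arm([
  {"tx": 0.006,"ty": 0,"tz": 0,"rx": 0,"ry": 0,"rz": 0,"grip": -1},
  {"tx": 0.015,"ty": 0,"tz": 0,"rx": 0,"ry": 0,"rz": 0,"grip": -1},
  {"tx": 0.025,"ty": 0,"tz": 0,"rx": 0,"ry": 0,"rz": 0,"grip": -1},
  {"tx": 0.035,"ty": 0,"tz": 0,"rx": 0,"ry": 0,"rz": 0,"grip": -1},
  {"tx": 0.045,"ty": 0,"tz": 0,"rx": 0,"ry": 0,"rz": 0,"grip": -1},
  {"tx": 0.055,"ty": 0,"tz": 0,"rx": 0,"ry": 0,"rz": 0,"grip": -1},
  {"tx": 0.065,"ty": 0,"tz": 0,"rx": 0,"ry": 0,"rz": 0,"grip": -1},
  {"tx": 0.075,"ty": 0,"tz": 0,"rx": 0,"ry": 0,"rz": 0,"grip": -1},
])

```text
clock: 37.13
ee_pos: [0.6385, -0.2211, 0.1134]
orientation: [0.725, 0.689, -0.001, 0.003]
wrist_force: [0.6, -8.4, -8.0]
finger_gap: 0.0189
gripper_force: 63.8
```

Emit:
move_arm([
  {"tx": 0.01,"ty": 0,"tz": 0,"rx": 0,"ry": 0,"rz": 0,"grip": -1},
  {"tx": 0.02,"ty": 0,"tz": 0,"rx": 0,"ry": 0,"rz": 0,"grip": -1},
  {"tx": 0.03,"ty": 0,"tz": 0,"rx": 0,"ry": 0,"rz": 0,"grip": -1},
  {"tx": 0.04,"ty": 0,"tz": 0,"rx": 0,"ry": 0,"rz": 0,"grip": -1},
  {"tx": 0.05,"ty": 0,"tz": 0,"rx": 0,"ry": 0,"rz": 0,"grip": -1},
  {"tx": 0.06,"ty": 0,"tz": 0,"rx": 0,"ry": 0,"rz": 0,"grip": -1},
  {"tx": 0.07,"ty": 0,"tz": 0,"rx": 0,"ry": 0,"rz": 0,"grip": -1},
  {"tx": 0.08,"ty": 0,"tz": 0,"rx": 0,"ry": 0,"rz": 0,"grip": -1},
])

```text
clock: 37.8
ee_pos: [0.6424, -0.1409, 0.1133]
orientation: [0.725, 0.689, -0.001, 0.003]
wrist_force: [-0.4, -7.5, -6.3]
finger_gap: 0.0193
gripper_force: 64.0
```

Run:
```python
from h import *
for i in range(4): manip.camera('wrist')
o=manip.observe();print(o['finger_gap'],o['wrist_force'],o['ee_pos'],o['gripper_force'])
c=cam('top')
b,_=blobs(c,(22,120,120),(35,255,255),60,(130,115,370,240))
for ce,s in b: print('tin',ce,s[4],hit(c,*ce,.133))
go(.635+.009,-.2918+.17,o['ee_pos'][2],87)
```

```text
0.019460122741137887 [1.0215 4.9218 0.5897] [ 0.6426 -0.1374  0.1133] 65.16387820243835
tin [247.9 139.2] 162 [0.6479 0.0106 0.133 ]
tin [177.  195.5] 140 [0.4519 0.2723 0.133 ]
t [ 0.0159  0.0006 -0.    ] r [ 0.12 -0.03  0.05] clk 38.0
```

Emit:
move_arm([
  {"tx": 0.005,"ty": 0,"tz": 0,"rx": 0,"ry": 0,"rz": 0,"grip": -1},
  {"tx": 0.01,"ty": 0,"tz": 0,"rx": 0,"ry": 0,"rz": 0,"grip": -1},
  {"tx": 0.016,"ty": 0,"tz": 0,"rx": 0,"ry": 0,"rz": 0,"grip": -1},
  {"tx": 0.016,"ty": 0,"tz": 0,"rx": 0,"ry": 0,"rz": 0,"grip": -1},
  {"tx": 0.016,"ty": 0,"tz": 0,"rx": 0,"ry": 0,"rz": 0,"grip": -1},
  {"tx": 0.016,"ty": 0,"tz": 0,"rx": 0,"ry": 0,"rz": 0,"grip": -1},
  {"tx": 0.016,"ty": 0,"tz": 0,"rx": 0,"ry": 0,"rz": 0,"grip": -1},
  {"tx": 0.016,"ty": 0,"tz": 0,"rx": 0,"ry": 0,"rz": 0,"grip": -1},
])

```text
clock: 38.72
ee_pos: [0.6434, -0.1204, 0.1133]
orientation: [0.725, 0.688, 0.002, -0.0]
wrist_force: [-1.2, 9.5, 7.4]
finger_gap: 0.0192
gripper_force: 66.0
```

Run:
```python
from h import *
c=cam('wrist'); save(c,'w8.png'); o=c['o']
print(o['finger_gap'],o['wrist_force'],o['ee_pos'],o['gripper_force'])
```

```text
0.01917115247926432 [-1.1559  9.5106  7.4381] [ 0.6434 -0.1204  0.1133] 66.04835987091064
```

Emit:
move_arm([
  {"tx": 0,"ty": 0,"tz": 0,"rx": 0,"ry": 0,"rz": 0,"grip": -0.2},
  {"tx": 0,"ty": 0,"tz": 0,"rx": 0,"ry": 0,"rz": 0,"grip": 0},
  {"tx": 0,"ty": 0,"tz": 0,"rx": 0,"ry": 0,"rz": 0,"grip": 0},
  {"tx": 0,"ty": 0,"tz": 0,"rx": 0,"ry": 0,"rz": 0,"grip": 0},
  {"tx": 0,"ty": 0,"tz": -0.03,"rx": 0,"ry": 0,"rz": 0,"grip": 0},
  {"tx": 0,"ty": 0,"tz": -0.07,"rx": 0,"ry": 0,"rz": 0,"grip": 0},
  {"tx": 0,"ty": 0,"tz": -0.11,"rx": 0,"ry": 0,"rz": 0,"grip": 0},
  {"tx": 0,"ty": 0,"tz": -0.15,"rx": 0,"ry": 0,"rz": 0,"grip": 0},
])

```text
clock: 39.43
ee_pos: [0.642, -0.1226, 0.2629]
orientation: [0.725, 0.688, -0.0, -0.0]
wrist_force: [1.4, -0.4, -0.6]
finger_gap: 0.0425
gripper_force: 0.0
```

Emit:
move_arm([
  {"tx": -0.2,"ty": 0.14,"tz": 0,"rx": 0,"ry": 0,"rz": 0,"grip": 0},
  {"tx": -0.2,"ty": 0.14,"tz": 0,"rx": 0,"ry": 0,"rz": 0,"grip": 0},
  {"tx": -0.2,"ty": 0.14,"tz": 0,"rx": 0,"ry": 0,"rz": 0,"grip": 0},
  {"tx": -0.2,"ty": 0.14,"tz": 0,"rx": 0,"ry": 0,"rz": 0,"grip": 0},
  {"tx": -0.2,"ty": 0.14,"tz": 0,"rx": 0,"ry": 0,"rz": 0,"grip": 0},
  {"tx": -0.2,"ty": 0.14,"tz": 0,"rx": 0,"ry": 0,"rz": 0,"grip": 0},
  {"tx": -0.2,"ty": 0.14,"tz": 0,"rx": 0,"ry": 0,"rz": 0,"grip": 0},
  {"tx": -0.2,"ty": 0.14,"tz": 0,"rx": 0,"ry": 0,"rz": 0,"grip": 0},
])

```text
clock: 40.1
ee_pos: [0.7717, -0.3319, 0.2593]
orientation: [0.726, 0.687, -0.0, -0.001]
wrist_force: [-0.1, 0.6, 0.3]
finger_gap: 0.0427
gripper_force: 0.0
```

Run:
```python
from h import *
c=cam('top'); print(manip.observe()['ee_pos'])
b,_=blobs(c,(22,120,120),(35,255,255),60,(130,115,370,240))
for ce,s in b: print('tin',ce,s[4],hit(c,*ce,.133),hit(c,*ce,.073))
b,_=blobs(c,(5,150,120),(18,255,255),8,(200,120,350,155))
for ce,s in b: print('handle',ce,s,hit(c,*ce,.147))
cv2.imwrite('pics/crop9.png',cv2.resize(c['pixels'][110:240,125:365,::-1],None,fx=3,fy=3,interpolation=cv2.INTER_CUBIC))
```

```text
[ 0.7715 -0.3301  0.2601]
tin [206.1 178.9] 158 [0.507  0.1673 0.133 ] [0.5216 0.1736 0.073 ]
tin [178.  195.6] 156 [0.4513 0.2688 0.133 ] [0.4636 0.2793 0.073 ]
tin [206.7 210.8] 156 [0.3915 0.1686 0.133 ] [0.4013 0.1749 0.073 ]
```

View pics/crop9.png

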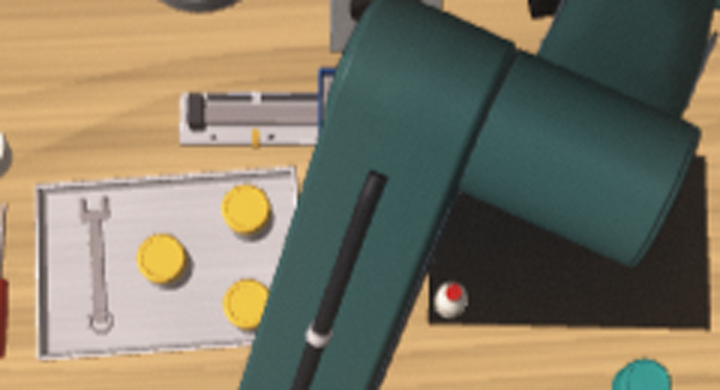

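The arm went to the +x side and hides the carriage; pan contents are all upright. I'll swing clear to see the carriage.

Emit:
move_arm([
  {"tx": -0.12,"ty": -0.42,"tz": 0,"rx": 0,"ry": 0,"rz": 0,"grip": 0},
  {"tx": -0.12,"ty": -0.42,"tz": 0,"rx": 0,"ry": 0,"rz": 0,"grip": 0},
  {"tx": -0.12,"ty": -0.42,"tz": 0,"rx": 0,"ry": 0,"rz": 0,"grip": 0},
  {"tx": -0.12,"ty": -0.42,"tz": 0,"rx": 0,"ry": 0,"rz": 0,"grip": 0},
  {"tx": -0.12,"ty": -0.42,"tz": 0,"rx": 0,"ry": 0,"rz": 0,"grip": 0},
  {"tx": -0.12,"ty": -0.42,"tz": 0,"rx": 0,"ry": 0,"rz": 0,"grip": 0},
  {"tx": -0.12,"ty": -0.42,"tz": 0,"rx": 0,"ry": 0,"rz": 0,"grip": 0},
  {"tx": -0.12,"ty": -0.42,"tz": 0,"rx": 0,"ry": 0,"rz": 0,"grip": 0},
])

```text
clock: 40.82
ee_pos: [0.4448, -0.4021, 0.2623]
orientation: [0.725, 0.689, 0.0, 0.0]
wrist_force: [0.4, -0.7, 0.4]
finger_gap: 0.0431
gripper_force: 0.0
```

Run:
```python
from h import *
c=cam('top'); print(manip.observe()['ee_pos'])
b,_=blobs(c,(22,120,120),(35,255,255),60,(130,115,370,240))
for ce,s in b: print('tin',ce,s[4],hit(c,*ce,.133),hit(c,*ce,.073))
b,_=blobs(c,(5,150,120),(18,255,255),8,(200,120,350,155))
for ce,s in b: print('handle',ce,s,hit(c,*ce,.147))
cv2.imwrite('pics/crop10.png',cv2.resize(c['pixels'][115:185,175:345,::-1],None,fx=4.5,fy=4.5,interpolation=cv2.INTER_CUBIC))
```

```text
[ 0.4373 -0.4032  0.262 ]
tin [242.9 139.1] 178 [0.6492 0.0288 0.133 ] [0.6698 0.0293 0.073 ]
tin [264.4 138.9] 181 [ 0.6459 -0.0495  0.133 ] [ 0.6663 -0.0524  0.073 ]
tin [206.  178.9] 170 [0.5071 0.1677 0.133 ] [0.5217 0.1739 0.073 ]
tin [178.  195.5] 168 [0.4517 0.2688 0.133 ] [0.464  0.2793 0.073 ]
tin [206.7 210.8] 180 [0.3915 0.1686 0.133 ] [0.4013 0.1749 0.073 ]
handle [284.8 140.7] [281 136   9  11  84] [ 0.6305 -0.122   0.147 ]
```

View pics/crop10.png

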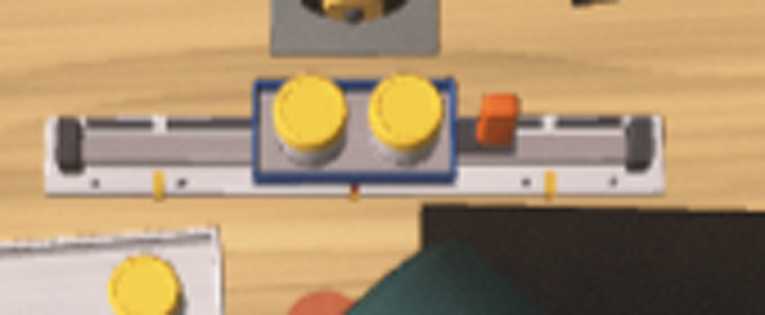

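The pointer sits on the middle mark at (354,190), both full tins stand upright in the tray, and the arm is clear.

```bash
python3 -c "
from h import *
cam('side'); print(manip.observe()['dq'].round(3)); print(manip.hand_in())"
```

```text
[ 0.058  0.039 -0.075  0.059 -0.016  0.057]
the job is handed in; nothing more can be done
None
```

The job is done and handed in, with no pass or fail result returned: the spanner and three empty tins are in the pan, the two full tins stand in the carriage tray, and the carriage's pointer sits on the middle station's mark.

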